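# Run out the row stop to its click and line up the wheel nuts

### The arm

A 6-joint arm with a two-finger parallel gripper is mounted at the origin on the work surface. World frame = base frame: x ahead of the robot, y to its left, z up, the work surface at z = 0. Lengths are in m, angles in rad, forces in N, time in s.
With the tool pointing down it reaches from about 0.4 to 0.825 m from the base axis. Payload 7 kg.
Tool frame: the origin (TCP) lies midway between the tips of the shut fingers; the grasp point (between the pads) lies 19 mm behind it (arm.tcp_to_grasp is the distance from the TCP to the grasp point, in m); z points along the fingers, y is the line along which they close (so a half turn about z gives the same grasp; the last joint's range is limited). The gripper opens to 85 mm and grips with 20 to 120 N. Pads are 22 mm wide; open, the fingers measure 114 mm over their backs; the gripper's body (76 mm by 85 mm) begins 54 mm behind the grasp point. The pads swing forward as they close: fully open they stand 13 mm farther back than shut.
Start: joints at [-0.907, 0.359, 0.012, 0, -1.224, -0.288], TCP at [0.248, -0.628, 0.231] pointing down, gripper open.
Joint ranges: [-3.07, 3.07], [-1.43, 2.12], [-1.02, 1.25], [-3.03, 1.67], [-3.05, -0], [-3.03, 3.03]. Speed limits (rad/s): [2.39, 2.39, 3.01, 3.14, 3.14, 3.14].

### API

Orientations are given as a 3x3 rotation matrix whose columns are the frame's x, y, z axes.
In Python, from cell import arm gives the robot as it stands.
- The arm moves only by the shell command python3 -m handwheel 'ROWS' [OPENING] [FORCE]. ROWS is JSON, a list of rows, each a list of 6 numbers: the shift along the tool's x, y, z each as a share of 0.02 m, from -1 to 1, then the turn, a rotation vector about the tool's x, y, z each as a share of 0.15 rad, from -1 to 1. In form: [[x, y, z, wx, wy, wz], ...]. A call has 1 to 12 rows; each row shifts and turns the commanded pose from where the row before left it, along the tool's axes as they then stand; what a row does not reach is not made up. A row lasts 1/8 s, in which the tool goes at most 62.5 mm and 10.7 degrees, less where a joint would pass 70% of its speed; a pose out of reach is approached as far as the arm can. A call with a number of a shift or a turn outside -1 to 1 is refused whole. A call with a gripper value outside its range is refused whole. OPENING is the gripper command: -1 is shut, 1 is fully open, values between are in proportion, set as the call begins (- or left out, the last holds). The fingers move at their own pace and stop on an object; FORCE is the grip in N (left out, the last holds). Time passes only in rows, so rows that do not move let the fingers close. It gives the time, the measured TCP pose, the force, the opening and the grip force at its end, in the units of the state.
- arm.sense(): the state, without advancing time (a new reading comes with each control period).
- arm.grab_frame(name): name is "scene" or "top" or "wrist"; returns a dict with "color" (420x560x3 uint8, red, green, blue), "range_z" (420x560 float32, m along the optical axis (not along the pixel's ray), 0 where there is no reading), "intrinsics" (3x3 intrinsics, pixels), "R" (3x3) and "t" (3): a world point X has camera coordinates R X + t; the wrist camera has in their place "T_tool_cam" (4x4, takes a point from camera to tool coordinates, whose origin is the TCP and whose axes are the flange's). Camera axes: x right, y down, z forward; pixel columns grow to the right and rows downward; lengths in m; the calibration is good to about 2 mm. A picture is of the moment at which its call begins: read the wrist's pose just before it.
- arm.close_job(): hands the job in; it is judged then, once.
The state is a dict: "t": time; "joints": joint angles; "qd": joint speeds; "joint_torque": joint torques, N m; "tool_pos": TCP position; "tool_rot": TCP orientation; "contact_force": force on the tool from outside, world axes, zero at the start; "torque": the same for the moment, N m; "finger_gap": finger opening in m; "finger_force": force on a finger pad.
Only numpy, scipy, OpenCV 4.12 (cv2) and the standard library are available. Lean on these libraries where they do the work, as an engineer would, in place of code of your own. Each camera call takes 0.05 s, during which the arm holds its last target. There are 200 camera calls.

### The job

Turn the black click-stop cap on the row stop clockwise until the fence has run out as far as it goes and the cap slips with a click; give it at least one click and at most five. Then line up all the wheel nuts that are there in an even row for counting: each standing upright on the shelf, flush against the front face of the fence and centred on a scribed line, one nut to a line, starting at the robot's left-hand end line and skipping no line. Leave the jar, the deep socket, the valve core tool and the wheel stud where they are.

Things in the scene. Friction and masses are not known exactly. Their poses are not given: they have to be found in the camera images.
- row_stop: fixed row stop: grey housing 80 x 110 x 34 mm high (from x = 45 to 125 mm) with the cap on it; before it an aluminium fence 300 mm long (y), 20 thick, 12 high. Turning the cap clockwise slides the fence towards the robot, 2.2 mm per rad. Origin: shelf level, mid-length, where the fence's front face comes when fully out; x away from the robot square to the fence, y to its left. Yaw varies 0.2 rad
- cap (a point): centre of the top of the black round fluted cap, 72 mm above the shelf, 85 mm behind (+x) row_stop's origin. Cap 46 mm in diameter, its side from 40 to 72 mm above the shelf (housing top at 34). Turns about the vertical; grip it from above across any diameter and turn in several strokes. A white pointer on top turns with it (point's x axis)
- screw (a joint): angle of the screw the cap drives, rad; grows as the cap turns clockwise seen from above; starts between 0 and about 2, stops hard at 9.0 with the fence fully out. Turning takes about 0.07 N m; anticlockwise runs the fence back
- click (a joint): slip of the cap past its screw, rad: 0 at the start and while the screw turns. With the screw at its stop, turning on clockwise takes up to about 0.3 N m until a sprung ball jumps a tooth: one click each 0.52 rad. The crest of the first tooth is at 0.26
- line0 (a point): place of a nut on scribed dark line 1 of 5, counted from the robot's left (+y) end: the point on the shelf 16 mm (half a flange) in front of the fence's front face, level with the line; a nut standing flush and centred there has its origin on this point. Axes as row_stop's. Moves with the fence. Lines are 60 mm apart
- line1 (a point): place of a nut on scribed dark line 2 of 5, counted from the robot's left (+y) end: the point on the shelf 16 mm (half a flange) in front of the fence's front face, level with the line; a nut standing flush and centred there has its origin on this point. Axes as row_stop's. Moves with the fence. Lines are 60 mm apart
- line2 (a point): place of a nut on scribed dark line 3 of 5, counted from the robot's left (+y) end: the point on the shelf 16 mm (half a flange) in front of the fence's front face, level with the line; a nut standing flush and centred there has its origin on this point. Axes as row_stop's. Moves with the fence. Lines are 60 mm apart
- line3 (a point): place of a nut on scribed dark line 4 of 5, counted from the robot's left (+y) end: the point on the shelf 16 mm (half a flange) in front of the fence's front face, level with the line; a nut standing flush and centred there has its origin on this point. Axes as row_stop's. Moves with the fence. Lines are 60 mm apart
- line4 (a point): place of a nut on scribed dark line 5 of 5, counted from the robot's left (+y) end: the point on the shelf 16 mm (half a flange) in front of the fence's front face, level with the line; a nut standing flush and centred there has its origin on this point. Axes as row_stop's. Moves with the fence. Lines are 60 mm apart
- nut0: zinc-plated flanged wheel nut, 90 g, standing upright: flange 32 mm in diameter, 6 mm thick, above it a hexagon that grips like a 24 mm round in any direction; 40 mm tall in all. Origin: centre of the underside, z up. Starts on the shelf between robot and fence. Three to five alike are there; may be absent
- nut1: zinc-plated flanged wheel nut, 90 g, standing upright: flange 32 mm in diameter, 6 mm thick, above it a hexagon that grips like a 24 mm round in any direction; 40 mm tall in all. Origin: centre of the underside, z up. Starts on the shelf between robot and fence. Three to five alike are there; may be absent
- nut2: zinc-plated flanged wheel nut, 90 g, standing upright: flange 32 mm in diameter, 6 mm thick, above it a hexagon that grips like a 24 mm round in any direction; 40 mm tall in all. Origin: centre of the underside, z up. Starts on the shelf between robot and fence. Three to five alike are there; may be absent
- nut3: zinc-plated flanged wheel nut, 90 g, standing upright: flange 32 mm in diameter, 6 mm thick, above it a hexagon that grips like a 24 mm round in any direction; 40 mm tall in all. Origin: centre of the underside, z up. Starts on the shelf between robot and fence. Three to five alike are there; may be absent
- nut4: zinc-plated flanged wheel nut, 90 g, standing upright: flange 32 mm in diameter, 6 mm thick, above it a hexagon that grips like a 24 mm round in any direction; 40 mm tall in all. Origin: centre of the underside, z up. Starts on the shelf between robot and fence. Three to five alike are there; may be absent
- jar: bystander: small glass jar with a screw-top metal lid, 64 mm in diameter, 76 mm tall, left of the stop. Origin at the centre of its underside.
- stud: bystander: zinc-plated wheel stud standing on its head, head 24 mm in diameter, 48 mm tall, left of the stop. Origin at the centre of its underside.
- socket: bystander: chrome deep socket standing upright, 28 mm in diameter, 77 mm tall, right of the stop. Origin at the centre of its underside.
- valve_tool: bystander: red aluminium valve core tool lying down, 74 mm long, with a 34 mm crossbar, right of the stop. Origin under its middle, x along it.

How it is judged:
By the outcome, as a careful person would: the job done as asked, in the order asked, and still so for the second after the job is handed in, with the robot touching nothing.
Of nut0, nut1, nut2, nut3, nut4 only 3 to 5 are there at a start; the rules pass over those that are not, and their reading is None.
At some moment in a run one of nut0, nut1, nut2, nut3, nut4 may be knocked a few centimetres aside while the robot is not near it.
Once in a run the grip may slacken for a moment while it holds something.
It also fails if it takes over 210 s, if anything falls off the work surface, if the arm or the gripper's body presses on something with over 40 N, if the wrist force passes 120 N, or if a joint passes its speed limit or range.

## Working session

There is one attempt and no reset: what is moved stays moved. The work goes in short steps, Python scripts to look and compute and a shell command to move; the robot and the scene stay as the last step left them, time stands still between calls to the robot, and variables do not carry over. Pictures are saved under pics/ and viewed, at most 14 in all, crops included, and the job is handed in when it is done.

```bash
ls; mkdir -p pics; python3 - <<'E'
from cell import arm
import cv2,numpy as np,pickle
s=arm.sense(); print({k:np.round(v,3).tolist() for k,v in s.items()}, arm.tcp_to_grasp)
for n in("top","scene"):
    f=arm.grab_frame(n); pickle.dump(f,open(n+'.pkl','wb'))
    cv2.imwrite(f'pics/{n}0.png',f['color'][:,:,::-1]); print(n,f['intrinsics'].tolist(),np.round(f['R'],3).tolist(),f['t'])
E
```

```text
pics
{'t': 0.0, 'joints': [-0.907, 0.359, 0.011, -0.0, -1.224, -0.288], 'qd': [-0.001, 0.002, 0.002, -0.002, 0.001, 0.001], 'joint_torque': [0.002, -58.332, 29.341, 6.936, -0.006, 0.0], 'tool_pos': [0.248, -0.627, 0.23], 'tool_rot': [[-0.93, -0.367, -0.001], [-0.367, 0.93, 0.002], [0.0, 0.002, -1.0]], 'contact_force': [0.372, -0.469, 1.322], 'torque': [-0.02, -0.002, -0.028], 'finger_force': 0.0, 'finger_gap': 0.085} 0.0187
top [[471.4307224008043, 0.0, 285.82311381835467], [0.0, 471.4307224008043, 211.76928789426734], [0.0, 0.0, 1.0]] [[0.002, -1.0, -0.019], [-0.981, 0.002, -0.193], [0.193, 0.019, -0.981]] [0.01994652 0.5692399  1.17074082]
scene [[385.5333870350489, 0.0, 274.77709241130174], [0.0, 385.5333870350489, 210.74109398206662], [0.0, 0.0, 1.0]] [[-0.651, 0.759, -0.007], [0.431, 0.363, -0.826], [-0.625, -0.541, -0.563]] [ 0.38991608 -0.1806469   1.20685997]
```

View pics/top0.png

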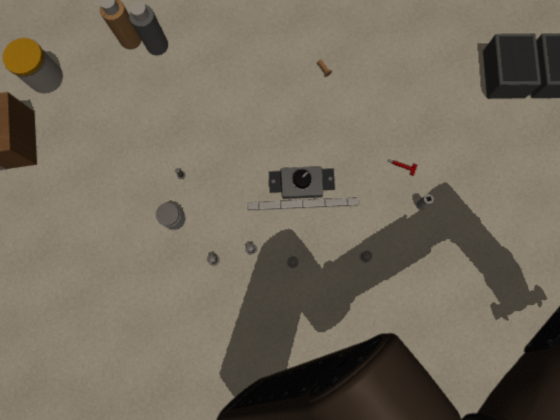

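View pics/scene0.png

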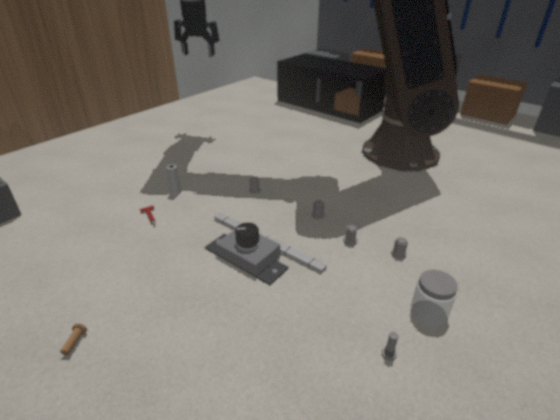

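Top view: four nuts, at about (213,258), (251,247), (293,262) and (366,256); cap at (302,179) with its pointer up-right; fence from (249,206) to (358,202). The scene view confirms four nuts. Bystanders are the jar (170,215), stud (180,173), socket (425,200) and valve tool (405,167).

```bash
cat >h.py <<'E'
from cell import arm
import cv2,numpy as np,pickle
def cloud(f,T=None):
    z=f['range_z'];v,u=np.mgrid[:z.shape[0],:z.shape[1]]
    K=f['intrinsics'];P=np.stack([(u-K[0,2])/K[0,0]*z,(v-K[1,2])/K[1,1]*z,z],-1)
    if T is None: W=(P-f['t'])@f['R']
    else: W=P@T[:3,:3].T+T[:3,3]
    W[z<=0]=np.nan
    return W
def blobs(W,lo,hi,amin=5,x0=.25,x1=.9,y1=.5):
    m=(W[...,2]>lo)&(W[...,2]<hi)&(W[...,0]>x0)&(W[...,0]<x1)&(abs(W[...,1])<y1)
    n,l,st,c=cv2.connectedComponentsWithStats(m.astype(np.uint8),connectivity=8)
    return [(st[i,4],c[i].round(1).tolist(),np.round(np.median(W[l==i],0),4).tolist(),np.round(np.nanmax(W[l==i][:,2]),3)) for i in range(1,n) if st[i,4]>=amin],l
def fence(W,box):
    # top face at 12mm
    m=(W[...,2]>.008)&(W[...,2]<.0165)&(W[...,0]>box[0])&(W[...,0]<box[1])&(W[...,1]>box[2])&(W[...,1]<box[3])
    return W[m]
def px(f,p):
    c=f['R']@np.asarray(p)+f['t'];q=f['intrinsics']@c;return q[:2]/q[2]
E
python3 - <<'E'
from h import *
f=pickle.load(open('top.pkl','rb'));W=cloud(f)
print('table',np.nanmedian(W[210:300,380:420,2]),np.nanmedian(W[230:240,100:150,2]))
b,l=blobs(W,.03,.3,6)
for q in b:print('hi',q)
b,l=blobs(W,.006,.03,60)
for q in b:print('mid',q)
for u,v in[(249,206),(358,202),(302,203),(302,179),(213,258),(251,247),(293,262),(366,256)]:print(u,v,W[v,u].round(4))
f=pickle.load(open('scene.pkl','rb'));W2=cloud(f)
for q in blobs(W2,.03,.3,10)[0]:print('scene',q)
c=pickle.load(open('top.pkl','rb'))['color']
cv2.imwrite('pics/c1.png',cv2.resize(c[160:280,190:380,::-1],(760,480),interpolation=cv2.INTER_CUBIC))
E
```

```text
table 0.0001960268569664047 -5.213804312246726e-05
hi (np.int32(1141), [301.5, 180.9], [0.6531, -0.0221, 0.0355], np.float64(0.079))
hi (np.int32(30), [177.3, 170.5], [0.6847, 0.3119, 0.0466], np.float64(0.053))
hi (np.int32(141), [425.3, 200.4], [0.5965, -0.339, 0.0739], np.float64(0.083))
hi (np.int32(555), [168.8, 214.9], [0.5579, 0.3205, 0.0749], np.float64(0.082))
hi (np.int32(69), [249.4, 247.0], [0.4793, 0.1153, 0.0386], np.float64(0.046))
hi (np.int32(70), [366.9, 254.7], [0.4586, -0.1892, 0.0388], np.float64(0.046))
hi (np.int32(69), [210.9, 257.9], [0.4508, 0.2143, 0.0387], np.float64(0.045))
hi (np.int32(67), [291.9, 260.5], [0.445, 0.0041, 0.0385], np.float64(0.044))
mid (np.int32(137), [404.9, 165.7], [0.7069, -0.3085, 0.0106], np.float64(0.016))
mid (np.int32(130), [327.6, 179.7], [0.6668, -0.0919, 0.0077], np.float64(0.029))
mid (np.int32(150), [274.2, 180.5], [0.6664, 0.0535, 0.0077], np.float64(0.029))
mid (np.int32(942), [302.0, 202.6], [0.6022, -0.0228, 0.0122], np.float64(0.03))
249 206 [0.5937 0.1205 0.0129]
358 202 [ 0.6071 -0.1756 -0.0007]
302 203 [ 0.6023 -0.0229  0.0101]
302 179 [ 0.6528 -0.0222  0.0718]
213 258 [0.4508 0.2095 0.0365]
251 247 [0.4787 0.1104 0.0435]
293 262 [0.4399 0.0015 0.0434]
366 256 [ 0.4556 -0.1866  0.0405]
scene (np.int32(212), [172.4, 174.7], [0.6044, -0.337, 0.0573], np.float64(0.081))
scene (np.int32(61), [253.6, 179.7], [0.465, -0.1869, 0.0384], np.float64(0.044))
scene (np.int32(74), [318.0, 203.7], [0.4495, 0.0053, 0.0381], np.float64(0.043))
scene (np.int32(1541), [247.7, 243.4], [0.6712, -0.0078, 0.036], np.float64(0.076))
scene (np.int32(90), [350.9, 228.9], [0.4849, 0.1159, 0.0383], np.float64(0.043))
scene (np.int32(104), [400.7, 241.5], [0.4562, 0.2152, 0.0379], np.float64(0.042))
scene (np.int32(1591), [434.9, 291.9], [0.5805, 0.328, 0.0722], np.float64(0.08))
scene (np.int32(127), [392.0, 338.5], [0.69, 0.3118, 0.0456], np.float64(0.051))
```

View pics/c1.png

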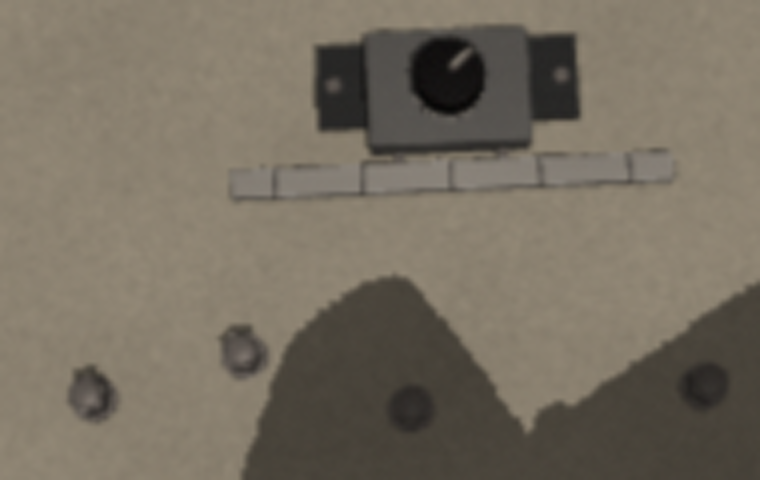

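The crop shows the fence front edge from (230,200) to (672,181), the scribed lines at x = 275, 362, 450, 538 and 628, and the cap at (448,75) with its pointer up-right. Next I fit the cap and fence accurately and start moving over.

```bash
python3 - <<'E'
from h import *
f=pickle.load(open('top.pkl','rb'));W=cloud(f)
m=(W[...,2]>.064)&(abs(W[...,0]-.65)<.06)&(abs(W[...,1]+.022)<.05);p=W[m]
print('cap',len(p),p.mean(0),[(p[:,i].min(),p[:,i].max()) for i in(0,1)])
P=fence(W,(.57,.625,-.19,.15))
c,(w,h),a=cv2.minAreaRect(P[:,:2].astype(np.float32));print('rect',c,w,h,a)
q=np.polyfit(P[:,1],P[:,0],1);print('fence yaw',-np.arctan(q[0]),P.mean(0))
# edge of front via plane of color: housing
Q=W[(W[...,2]>.03)&(W[...,2]<.038)&(abs(W[...,0]-.65)<.08)&(abs(W[...,1]+.022)<.08)]
print('housing',cv2.minAreaRect(Q[:,:2].astype(np.float32)))
# intersect crop pixels with z=.012
def at(u,v,z):
    K=f['intrinsics'];r=f['R'].T@np.array([(u-K[0,2])/K[0,0],(v-K[1,2])/K[1,1],1]);o=-f['R'].T@f['t'];return o+r*(z-o[2])/r[2]
for u,v in[(230,200),(672,181),(275,198),(362,194),(450,190),(538,186),(628,182)]:print(at(190+u/4-.5+.125,160+v/4-.5+.125,.012).round(4))
print('cap px',at(190+448/4,160+75/4,.072).round(4), 'pointer tip',at(190+470/4,160+50/4,.072).round(4))
E
python3 -m handwheel '[[-1,0.69,0,0,0,0],[-1,0.69,0,0,0,0],[-1,0.69,0,0,0,0],[-1,0.69,0,0,0,0],[-1,0.69,0,0,0,0],[-1,0.69,0,0,0,0],[-1,0.69,0,0,0,0],[-1,0.69,0,0,0,0],[-1,0.69,0,0,0,0],[-1,0.69,0,0,0,0],[-1,0.69,0,0,0,0],[-1,0.69,0,0,0,0]]' 1
python3 -m handwheel '[[-1,0.69,0,0,0,0],[-1,0.69,0,0,0,0],[-1,0.69,0,0,0,0],[-1,0.69,0,0,0,0],[-1,0.69,0,0,0,0],[-1,0.69,0,0,0,0],[-1,0.69,0,0,0,0],[-1,0.69,0,0,0,0],[-1,0.69,0,0,0,0],[-1,0.69,0,0,0,0],[-1,0.69,0,0,0,0],[-1,0.69,0,0,0,0]]'
```

```text
cap 254 [ 0.65732111 -0.02097879  0.07183447] [(np.float64(0.63536031785611), np.float64(0.6800843263322062)), (np.float64(-0.043198694850109576), np.float64(0.001218885038803328))]
rect (0.6056251525878906, -0.02286224067211151) 0.029880991205573082 0.2986317276954651 2.422353982925415
fence yaw 0.04164039136321466 [ 0.60227952 -0.02439731  0.01208057]
housing ((0.6582269668579102, -0.020937461405992508), (0.08117400854825974, 0.10961893200874329), 2.2979397773742676)
[0.5839 0.1255 0.012 ]
[ 0.5964 -0.1726  0.012 ]
[0.5852 0.095  0.012 ]
[0.5878 0.0363 0.012 ]
[ 0.5905 -0.0231  0.012 ]
[ 0.5931 -0.0824  0.012 ]
[ 0.5957 -0.1431  0.012 ]
cap px [ 0.6534 -0.0222  0.072 ] pointer tip [ 0.6702 -0.0366  0.072 ]
t: 1.6
tool_pos: [0.4108, -0.3837, 0.2315]
tool_rot: [[-0.93, -0.368, 0.001], [-0.368, 0.93, -0.0], [-0.0, -0.0, -1.0]]
contact_force: [-0.2, -0.9, 0.3]
finger_gap: 0.0853
finger_force: 0.0
t: 3.1
tool_pos: [0.5734, -0.1421, 0.2314]
tool_rot: [[-0.93, -0.367, 0.0], [-0.367, 0.93, 0.0], [-0.0, -0.0, -1.0]]
contact_force: [0.6, -0.6, 0.8]
finger_gap: 0.0856
finger_force: 0.0
```

```bash

python3 -m handwheel '[[-0.87,0.58,0,0,0,0],[-0.87,0.58,0,0,0,0],[-0.87,0.58,0,0,0,0],[-0.87,0.58,0,0,0,0],[-0.87,0.58,0,0,0,0],[-0.87,0.58,0,0,0,0],[-0.88,0.6,0,0,0,0],[0,0,0,0,0,-1],[0,0,0,0,0,-1],[0,0,0,0,0,-1]]'
python3 -m handwheel '[[0,0,0.6,0,0,-1],[0,0,0.6,0,0,-1],[0,0,0.6,0,0,-1],[0,0,0.6,0,0,-1],[0,0,0.6,0,0,-1],[0,0,0.6,0,0,-1],[0,0,0.6,0,0,-1],[0,0,0.6,0,0,-1],[0,0,0.6,0,0,-1],[0,0,0.6,0,0,-1],[0,0,0,0,0,-1],[0,0,0,0,0,-1]]'
python3 -m handwheel '[[0,0,0,0,0,-1],[0,0,0,0,0,-1],[0,0,0,0,0,-1],[0,0,0,0,0,-1],[0,0,0,0,0,-1],[0,0,0,0,0,-1],[0,0,0,0,0,-1],[0,0,0,0,0,-1],[0,0,0,0,0,-1],[0,0,0,0,0,-1],[0,0,0,0,0,0],[0,0,0,0,0,0]]'
python3 - <<'E'
from h import *
s=arm.sense();f=arm.grab_frame('wrist');print(s['joints'],s['tool_pos'])
A=np.eye(4);A[:3,:3]=s['tool_rot'];A[:3,3]=s['tool_pos'];T=A@f['T_tool_cam']
W=cloud(f,T)
m=(W[...,2]>.064)&(W[...,2]<.08)&(abs(W[...,0]-.65)<.06)&(abs(W[...,1]+.022)<.05);p=W[m]
print('cap',len(p),p.mean(0),[(p[:,i].min(),p[:,i].max()) for i in(0,1)])
print(f['T_tool_cam'].round(3).tolist())
E
```

```text
t: 4.35
tool_pos: [0.6566, -0.0222, 0.2312]
tool_rot: [[-0.674, -0.739, -0.0], [-0.739, 0.674, -0.0], [0.0, 0.0, -1.0]]
contact_force: [0.1, -0.2, -0.1]
finger_gap: 0.0853
finger_force: 0.0
t: 5.85
tool_pos: [0.6566, -0.0224, 0.111]
tool_rot: [[0.872, -0.489, -0.0], [-0.489, -0.872, -0.0], [-0.0, 0.0, -1.0]]
contact_force: [0.3, 0.5, -0.2]
finger_gap: 0.085
finger_force: 0.0
t: 7.35
tool_pos: [0.6564, -0.0227, 0.1112]
tool_rot: [[0.556, 0.831, -0.0], [0.831, -0.556, -0.0], [-0.0, -0.0, -1.0]]
contact_force: [0.2, -1.0, -0.2]
finger_gap: 0.0852
finger_force: 0.0
[ 2.61833069e-01  4.22085598e-01 -1.81299403e-01  7.22084149e-06
 -9.67459702e-01  2.29002852e+00] [ 0.65641217 -0.02266125  0.1112407 ]
cap 3854 [ 0.65871482 -0.02088352  0.07079419] [(np.float64(0.6335868385307916), np.float64(0.6815987796483814)), (np.float64(-0.04582400362030867), np.float64(0.0014946490318828026))]
[[0.0, -0.956, -0.294, 0.074], [1.0, 0.001, -0.001, -0.001], [0.001, -0.294, 0.956, -0.142], [0.0, 0.0, 0.0, 1.0]]
```

```bash

python3 -m handwheel '[[0.1,0,0.7,0,0,0],[0,0,0.7,0,0,0],[0,0,0.7,0,0,0],[0,0,0.7,0,0,0],[0,0,0.6,0,0,0],[0,0,0,0,0,0]]'
python3 -m handwheel '[[0,0,0,0,0,0],[0,0,0,0,0,0],[0,0,0,0,0,0],[0,0,0,0,0,0],[0,0,0,0,0,0],[0,0,0,0,0,0],[0,0,0,0,0,0],[0,0,0,0,0,0]]' -1 60
python3 -m handwheel '[[0,0,0,0,0,1],[0,0,0,0,0,1],[0,0,0,0,0,1],[0,0,0,0,0,1]]'
python3 - <<'E'
from h import *
s=arm.sense();print(s['torque'],s['contact_force'],s['finger_gap'])
f=arm.grab_frame('top');P=fence(cloud(f),(.5,.64,-.19,.15));print(P.mean(0))
E
```

```text
t: 8.15
tool_pos: [0.6565, -0.0215, 0.0419]
tool_rot: [[0.554, 0.833, -0.002], [0.833, -0.554, -0.0], [-0.002, -0.002, -1.0]]
contact_force: [0.3, -0.2, -0.2]
finger_gap: 0.0851
finger_force: 0.0
t: 9.15
tool_pos: [0.6586, -0.0216, 0.0447]
tool_rot: [[0.553, 0.833, 0.003], [0.833, -0.553, -0.0], [0.001, 0.002, -1.0]]
contact_force: [1.3, -3.5, 6.0]
finger_gap: 0.0446
finger_force: 61.0
t: 9.65
tool_pos: [0.6589, -0.0219, 0.0447]
tool_rot: [[0.929, 0.371, 0.003], [0.371, -0.929, -0.001], [0.003, 0.002, -1.0]]
contact_force: [3.3, -6.6, 4.4]
finger_gap: 0.0449
finger_force: 61.1
[-2.06831832 -1.16643214  0.07900911] [ 3.30586022 -6.59413372  4.39676793] 0.04487880504059785
[ 0.60126654 -0.02168885  0.01211088]
```

```bash

python3 -m handwheel '[[0,0,-0.1,0,0,1],[0,0,0,0,0,1],[0,0,0,0,0,1],[0,0,0,0,0,1],[0,0,0,0,0,1],[0,0,0,0,0,1],[0,0,0,0,0,1],[0,0,0,0,0,1],[0,0,0,0,0,1],[0,0,0,0,0,1],[0,0,0,0,0,1],[0,0,0,0,0,1]]'
python3 -m handwheel '[[0,0,0,0,0,1],[0,0,0,0,0,1],[0,0,0,0,0,1],[0,0,0,0,0,1],[0,0,0,0,0,1],[0,0,0,0,0,1],[0,0,0,0,0,1],[0,0,0,0,0,1],[0,0,0,0,0,1],[0,0,0,0,0,1],[0,0,0,0,0,1],[0,0,0,0,0,0]]'
python3 - <<'E'
from h import *
s=arm.sense();print(s['torque'],s['contact_force'],s['finger_gap'],s['joints'])
f=arm.grab_frame('top');P=fence(cloud(f),(.5,.64,-.19,.15));print(P.mean(0))
E
```

```text
t: 11.2
tool_pos: [0.6584, -0.0228, 0.0449]
tool_rot: [[0.149, -0.989, 0.001], [-0.989, -0.149, -0.001], [0.001, -0.001, -1.0]]
contact_force: [6.6, -10.0, -6.7]
finger_gap: 0.0445
finger_force: 64.2
t: 12.7
tool_pos: [0.6575, -0.0223, 0.0449]
tool_rot: [[-0.997, -0.073, 0.0], [-0.073, 0.997, -0.001], [-0.0, -0.001, -1.0]]
contact_force: [4.3, -7.7, -3.6]
finger_gap: 0.0444
finger_force: 64.7
[-2.66646312 -1.6296096  -0.02837675] [ 4.31575805 -7.72684733 -3.63974607] 0.04440372698463672 [ 2.62387517e-01  4.93455613e-01 -2.40752966e-01  1.15628463e-03
 -8.36735644e-01 -1.76076347e+00]
[ 0.59414753 -0.02099764  0.01218825]
```

```bash

python3 -m handwheel '[[0,0,0,0,0,1],[0,0,0,0,0,1],[0,0,0,0,0,1],[0,0,0,0,0,1],[0,0,0,0,0,1],[0,0,0,0,0,1],[0,0,0,0,0,0]]'
python3 -m handwheel '[[0,0,0,0,0,0],[0,0,0,0,0,0],[0,0,0,0,0,0],[0,0,-0.8,0,0,0],[0,0,-0.8,0,0,0],[0,0,-0.8,0,0,0],[0,0,-0.2,0,0,-1],[0,0,0,0,0,-1],[0,0,0,0,0,-1],[0,0,0,0,0,-1],[0,0,0,0,0,-1],[0,0,0,0,0,-1]]' 1
python3 -m handwheel '[[0,0,0,0,0,-1],[0,0,0,0,0,-1],[0,0,0,0,0,-1],[0,0,0,0,0,-1],[0,0,0,0,0,-1],[0,0,0,0,0,-1],[0,0,0,0,0,-1],[0,0,0,0,0,-1],[0,0,0,0,0,-1],[0,0,0,0,0,-1],[0,0,0,0,0,-1],[0,0,0,0,0,-1]]' 
python3 -m handwheel '[[0,0,0,0,0,-1],[0,0,0,0,0,-1],[0,0,0,0,0,-1],[0,0,0,0,0,-1],[0,0,0,0,0,-1],[0,0,0,0,0,-1],[0,0,0,0,0,-1],[0,0,0,0,0,-1],[0,0,0,0,0,-1],[0,0,0,0,0,-1],[0,0,0,0,0,-1],[0,0,0,0,0,0]]' 
python3 - <<'E'
from h import *
s=arm.sense();f=arm.grab_frame('wrist');print(s['joints'],s['tool_pos'])
A=np.eye(4);A[:3,:3]=s['tool_rot'];A[:3,3]=s['tool_pos'];W=cloud(f,A@f['T_tool_cam'])
m=(W[...,2]>.064)&(W[...,2]<.08)&(abs(W[...,0]-.65)<.06)&(abs(W[...,1]+.022)<.05)
c=W[m][:,:2];print('cap',c.mean(0), (c.min(0)+c.max(0))/2)
f=arm.grab_frame('top');W=cloud(f);P=fence(W,(.5,.64,-.19,.15));print(P.mean(0))
m=(W[...,2]>.064)&(W[...,2]<.08)&(abs(W[...,0]-.65)<.06)&(abs(W[...,1]+.022)<.05);print(m.sum())
for q in blobs(W,.03,.055,30)[0]:print(q)
E
```

```text
t: 13.62
tool_pos: [0.6577, -0.0218, 0.0449]
tool_rot: [[-0.677, 0.736, 0.0], [0.736, 0.677, -0.0], [-0.001, 0.0, -1.0]]
contact_force: [4.8, -3.8, -4.7]
finger_gap: 0.0445
finger_force: 64.6
t: 15.12
tool_pos: [0.6576, -0.0212, 0.0986]
tool_rot: [[-0.997, -0.081, 0.001], [-0.081, 0.997, 0.0], [-0.001, 0.0, -1.0]]
contact_force: [1.3, 0.4, -0.8]
finger_gap: 0.0855
finger_force: 0.0
t: 16.62
tool_pos: [0.6576, -0.0212, 0.0986]
tool_rot: [[0.305, -0.952, 0.001], [-0.952, -0.305, 0.0], [0.0, -0.001, -1.0]]
contact_force: [0.7, -0.7, -0.3]
finger_gap: 0.0856
finger_force: 0.0
t: 18.12
tool_pos: [0.6576, -0.0212, 0.0984]
tool_rot: [[0.927, 0.374, 0.001], [0.374, -0.927, 0.0], [0.001, 0.0, -1.0]]
contact_force: [0.9, -0.3, 0.1]
finger_gap: 0.0855
finger_force: 0.0
[ 2.63541618e-01  4.35624816e-01 -1.92685298e-01  1.22906204e-05
 -9.41261100e-01  1.69047851e+00] [ 0.65761736 -0.02122626  0.09842261]
cap [ 0.6596174  -0.02204402] [ 0.65816039 -0.02283863]
[ 0.59198985 -0.02402952  0.01204841]
179
(np.int32(623), [304.1, 186.1], [0.6387, -0.036, 0.0343], np.float64(0.055))
(np.int32(45), [421.9, 203.1], [0.5915, -0.3344, 0.044], np.float64(0.054))
(np.int32(68), [367.0, 254.7], [0.4585, -0.1896, 0.0385], np.float64(0.046))
(np.int32(68), [292.0, 260.6], [0.4433, 0.0041, 0.0387], np.float64(0.046))
```

```bash

python3 -m handwheel '[[0,0.06,0,0,0,-1],[0,0,0,0,0,-1],[0,0,0,0,0,-1],[0,0,0,0,0,-1],[0,0,0.7,0,0,0],[0,0,0.7,0,0,0],[0,0,0.7,0,0,0],[0,0,0.5,0,0,0],[0,0,0,0,0,0]]'
python3 -m handwheel '[[0,0,0,0,0,0],[0,0,0,0,0,0],[0,0,0,0,0,0],[0,0,0,0,0,0],[0,0,0,0,0,0],[0,0,0,0,0,0],[0,0,0,0,0,0],[0,0,0,0,0,0]]' -1 60
python3 -m handwheel '[[0,0,0,0,0,1],[0,0,0,0,0,1],[0,0,0,0,0,1],[0,0,0,0,0,1],[0,0,0,0,0,1],[0,0,0,0,0,1],[0,0,0,0,0,1],[0,0,0,0,0,1],[0,0,0,0,0,1],[0,0,0,0,0,1],[0,0,0,0,0,1],[0,0,0,0,0,1]]'
python3 -c "
from h import *
print(arm.sense()['torque'])
f=arm.grab_frame('top');P=fence(cloud(f),(.5,.64,-.19,.15));print(P.mean(0))"
python3 -m handwheel '[[0,0,0,0,0,1],[0,0,0,0,0,1],[0,0,0,0,0,1],[0,0,0,0,0,1],[0,0,0,0,0,1],[0,0,0,0,0,1],[0,0,0,0,0,1],[0,0,0,0,0,1]]'
python3 -c "
from h import *
print(arm.sense()['torque'])
f=arm.grab_frame('top');P=fence(cloud(f),(.5,.64,-.19,.15));print(P.mean(0))"
```

```text
t: 19.35
tool_pos: [0.6571, -0.0226, 0.044]
tool_rot: [[0.554, 0.832, -0.002], [0.832, -0.554, -0.001], [-0.002, -0.001, -1.0]]
contact_force: [0.3, -0.5, 0.1]
finger_gap: 0.0852
finger_force: 0.0
t: 20.35
tool_pos: [0.6584, -0.0223, 0.0463]
tool_rot: [[0.553, 0.833, 0.001], [0.833, -0.553, 0.0], [0.001, 0.001, -1.0]]
contact_force: [-1.1, -0.2, 5.5]
finger_gap: 0.0443
finger_force: 60.1
t: 21.85
tool_pos: [0.6584, -0.0224, 0.0463]
tool_rot: [[0.682, -0.731, 0.001], [-0.731, -0.682, -0.0], [0.001, -0.001, -1.0]]
contact_force: [-1.1, -0.6, 6.7]
finger_gap: 0.0443
finger_force: 60.2
[-0.0315903   0.43222044  0.08345304]
[ 0.58877317 -0.02314533  0.0120579 ]
t: 22.9
tool_pos: [0.6583, -0.0224, 0.0463]
tool_rot: [[-0.435, -0.901, 0.001], [-0.901, 0.435, -0.0], [-0.001, -0.001, -1.0]]
contact_force: [-1.8, -0.6, 6.5]
finger_gap: 0.0443
finger_force: 60.2
[0.02806351 0.44437117 0.05464412]
[ 0.58650753 -0.02398905  0.01214511]
```

```bash
cat > t.py <<'E'
from h import *
s=arm.sense();R=s['tool_rot'];P=np.concatenate([fence(cloud(arm.grab_frame('top')),(.5,.64,-.19,.15)) for _ in range(2)]);
print('## tz %.3f psi %.3f fence x@y=-.022: %.5f j6 %.2f'%(s['torque'][2],np.arctan2(R[1][0],R[0][0]),np.median(P[:,0]+.0417*(P[:,1]+.022)),s['joints'][5]))
E
for i in 1; do :; done
python3 t.py
python3 -m handwheel '[[0,0,0,0,0,1],[0,0,0,0,0,1]]'|head -1; python3 t.py
python3 -m handwheel '[[0,0,0,0,0,1]]'|head -1; python3 t.py
python3 -m handwheel '[[0,0,0,0,0,1]]'|head -1; python3 t.py
python3 -m handwheel '[[0,0,0,0,0,0.7]]'|head -1; python3 t.py
python3 -m handwheel '[[0,0,0,0,0,0.7]]'|head -1; python3 t.py
```

```text
## tz -0.029 psi -2.028 fence x@y=-.022: 0.58485 j6 -0.72
t: 23.3
## tz 0.424 psi -2.320 fence x@y=-.022: 0.58427 j6 -1.01
t: 23.52
## tz -0.011 psi -2.467 fence x@y=-.022: 0.58426 j6 -1.16
t: 23.75
## tz -0.027 psi -2.618 fence x@y=-.022: 0.58444 j6 -1.31
t: 23.98
## tz 0.084 psi -2.722 fence x@y=-.022: 0.58442 j6 -1.41
t: 24.2
## tz 0.367 psi -2.827 fence x@y=-.022: 0.58453 j6 -1.52
```

```bash

python3 -m handwheel '[[0,0,0,0,0,1],[0,0,0,0,0,1],[0,0,0,0,0,0]]'|head -1; python3 t.py
python3 -m handwheel '[[0,0,0,0,0,0],[0,0,0,0,0,0],[0,0,0,0,0,0],[0,0,0,0,0,0],[0,0,-0.8,0,0,0],[0,0,-0.8,0,0,0],[0,0,-0.8,0,0,0],[0,0,-1,0,0,0],[0,0,-1,0,0,0],[0,0,0,0,0,0]]' 1
python3 t.py
cat > look.py <<'E'
from h import *
s=arm.sense();print('psi',np.arctan2(s['tool_rot'][1][0],s['tool_rot'][0][0]),'j',s['joints'].round(2) if hasattr(s['joints'],'round') else s['joints'])
for n in('top','scene'):
    f=arm.grab_frame(n);W=cloud(f);pickle.dump(f,open(n+'.pkl','wb'))
    for q in blobs(W,.03,.055,20)[0]:
        if q[0]<130: print(n,q)
    m=(W[...,2]>.008)&(W[...,2]<.0165)&(W[...,0]>.54)&(W[...,0]<.62)&(W[...,1]>-.19)&(W[...,1]<.15)
    p=W[m];q=np.polyfit(p[:,1],p[:,0],1);print(n,'yaw',-np.arctan(q[0]),p.mean(0))
E
python3 look.py
```

```text
t: 24.68
## tz -0.060 psi -3.128 fence x@y=-.022: 0.58449 j6 -1.82
t: 26.02
tool_pos: [0.6591, -0.0222, 0.1364]
tool_rot: [[-1.0, -0.016, 0.005], [-0.016, 1.0, 0.001], [-0.005, 0.001, -1.0]]
contact_force: [0.0, 0.1, -0.5]
finger_gap: 0.0858
finger_force: 0.0
## tz 0.021 psi -3.126 fence x@y=-.022: 0.58469 j6 -1.82
psi -3.126001711307661 j [ 0.26  0.4  -0.15 -0.   -1.01 -1.82]
top (np.int32(39), [421.7, 203.3], [0.5913, -0.3352, 0.0437], np.float64(0.054))
top (np.int32(71), [366.8, 254.7], [0.4586, -0.1891, 0.0379], np.float64(0.045))
top (np.int32(68), [292.0, 260.5], [0.4441, 0.0041, 0.0388], np.float64(0.048))
top yaw 0.040761570990682096 [ 0.58573953 -0.02438389  0.01208151]
scene (np.int32(99), [173.4, 180.4], [0.6058, -0.3359, 0.0425], np.float64(0.055))
scene (np.int32(74), [318.1, 203.7], [0.4497, 0.0061, 0.0379], np.float64(0.043))
scene (np.int32(90), [351.0, 229.0], [0.4855, 0.1162, 0.038], np.float64(0.043))
scene (np.int32(107), [400.6, 241.6], [0.4572, 0.2152, 0.0383], np.float64(0.043))
scene yaw 0.040627237543658254 [ 0.58465884 -0.00327929  0.01283775]
```

```bash

python3 -m handwheel '[[0,0,0,0,0,-0.17],[0.95,0.8,-0.11,0,0,0],[0.95,0.8,-0.11,0,0,0],[0.95,0.8,-0.11,0,0,0],[0.95,0.8,-0.11,0,0,0],[0.95,0.8,-0.11,0,0,0],[0.95,0.8,-0.11,0,0,0],[0.95,0.8,-0.11,0,0,0],[0.95,0.8,-0.11,0,0,0],[0.95,0.8,-0.11,0,0,0],[0,0,0,0,0,0],[0,0,0,0,0,0]]' 1
cat > w.py <<'E'
import sys
from h import *
s=arm.sense();f=arm.grab_frame('wrist')
R=np.array(s['tool_rot']);A=np.eye(4);A[:3,:3]=R;A[:3,3]=s['tool_pos'];T=A@f['T_tool_cam']
f['T']=T;pickle.dump(f,open('wrist.pkl','wb'))
W=cloud(f,T);print('tcp',np.round(s['tool_pos'],4),'psi %.4f'%np.arctan2(R[1,0],R[0,0]))
print('table',np.nanmedian(W[...,2][abs(W[...,2])<.005]))
b,l=blobs(W,.034,.046,150)
for q in b:
    p=W[l==l[int(q[1][1]),int(q[1][0])]][:,:2].astype(np.float32)
    (c,r)=cv2.minEnclosingCircle(p);d=np.array([*c,.0])-np.array(s['tool_pos']);
    print(q[0],q[1],'circ',np.round(c,4),round(r,4),'mean',p.mean(0).round(4),'tooldelta/20mm',(R.T@d/.02)[:2].round(2))
m=(W[...,2]>.010)&(W[...,2]<.0145)&(W[...,0]>.54)&(W[...,0]<.64)&(W[...,1]>-.2)&(W[...,1]<.15)
if m.sum()>200:
    p=W[m][:,:2].astype(np.float32);q=np.polyfit(p[:,1],p[:,0],1);th=-np.arctan(q[0])
    loc=p@np.array([[np.cos(th),-np.sin(th)],[np.sin(th),np.cos(th)]]);print('fence yaw %.4f n %d'%(th,m.sum()),'local x pct',np.percentile(loc[:,0],[1,5,50,95,99]).round(4),'y',np.percentile(loc[:,1],[.5,99.5]).round(4))
if len(sys.argv)>1: cv2.imwrite('pics/'+sys.argv[1]+'.png',f['color'][:,:,::-1])
E
python3 w.py w1
```

```text
t: 27.72
tool_pos: [0.4812, 0.1144, 0.153]
tool_rot: [[-0.999, -0.042, 0.0], [-0.042, 0.999, -0.0], [0.0, -0.0, -1.0]]
contact_force: [-0.2, -0.5, -0.3]
finger_gap: 0.085
finger_force: 0.0
Still running in the background as job /tmp/bash_jobs.1000/94b384d28fbc (pid 931). You'll get a notice when it ends.
```

```bash
kill -- -$(cat /tmp/bash_jobs.1000/94b384d28fbc/pid)
python3 - <<'E'
s=open('w.py').read()
s=s.replace("for q in b:\n    p=W[l==l[int(q[1][1]),int(q[1][0])]][:,:2].astype(np.float32)","for i in range(1,l.max()+1):\n    if (l==i).sum()<150: continue\n    v,u=np.nonzero(l==i);q=[len(u),[u.mean().round(),v.mean().round()]];p=W[l==i][:,:2].astype(np.float32)")
open('w.py','w').write(s)
E
timeout 60 python3 w.py w1
```

```text
tcp [0.4813 0.1143 0.1529] psi -3.0999
table -0.0008733769871961672
617 [np.float64(154.0), np.float64(158.0)] circ [0.4427 0.0035] 0.0129 mean [0.4424 0.0044] tooldelta/20mm [ 2.16 -5.45]
590 [np.float64(399.0), np.float64(176.0)] circ [0.4493 0.2147] 0.0129 mean [0.4487 0.2134] tooldelta/20mm [1.39 5.08]
534 [np.float64(282.0), np.float64(203.0)] circ [0.4779 0.1141] 0.0129 mean [0.4771 0.1142] tooldelta/20mm [0.17 0.  ]
626 [np.float64(481.0), np.float64(280.0)] circ [0.557  0.3205] 0.0312 mean [0.5446 0.3052] tooldelta/20mm [-4.21 10.15]
fence yaw 0.0427 n 3707 local x pct [0.5704 0.5712 0.5802 0.5901 0.6159] y [-0.1982  0.0986]
```

View pics/w1.png

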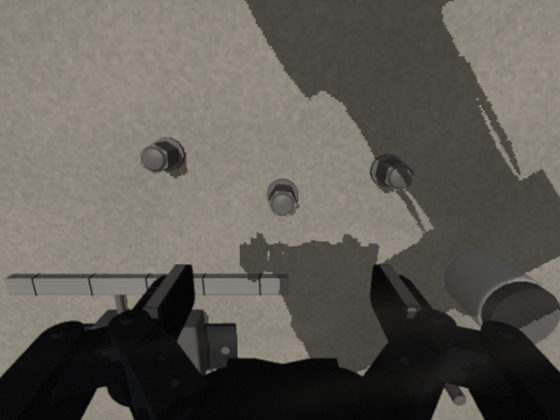

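The wrist picture shows three nuts at (162,155), (282,203) and (392,175), plus the fence across row 284 with lines at columns 34, 91, 147, 204 and 262. Next I locate the lines precisely in the robot frame, then go down on the middle nut.

```bash
cat > lines.py <<'E'
from h import *
f=pickle.load(open('wrist.pkl','rb'));T=f['T'];th=.0417;K=f['intrinsics']
ys=np.arange(-.21,.12,.0005);xs=np.arange(.575,.589,.001)
X,Y=np.meshgrid(xs,ys,indexing='ij');p=np.stack([X*np.cos(th)-Y*np.sin(th),X*np.sin(th)+Y*np.cos(th),0*X+.012],-1)
c=(p-T[:3,3])@T[:3,:3];u=(c[...,0]/c[...,2]*K[0,0]+K[0,2]).astype(np.float32);v=(c[...,1]/c[...,2]*K[1,1]+K[1,2]).astype(np.float32)
g=cv2.remap(cv2.cvtColor(f['color'],cv2.COLOR_RGB2GRAY).astype(np.float32),u,v,cv2.INTER_LINEAR).mean(0)
from scipy.signal import find_peaks
d=cv2.GaussianBlur(g[None],(41,1),8)[0]-g;pk,_=find_peaks(d,height=6,distance=20)
print([(ys[k].round(4),d[k].round(1)) for k in pk])
E
python3 lines.py
python3 -m handwheel '[[0.13,0,0.9,0,0,0],[0,0,0.9,0,0,0],[0,0,0.9,0,0,0],[0,0,0.9,0,0,0],[0,0,0.9,0,0,0],[0,0,0.9,0,0,0],[0,0,0.9,0,0,0],[0,0,0.7,0,0,0],[0,0,0.1,0,0,0]]' 1
python3 -m handwheel '[[0,0,0,0,0,0],[0,0,0,0,0,0],[0,0,0,0,0,0],[0,0,0,0,0,0],[0,0,0,0,0,0],[0,0,0,0,0,0],[0,0,0,0,0,0],[0,0,0,0,0,0]]' -1 50
```

```text
[(np.float64(-0.208), np.float32(44.2)), (np.float64(-0.169), np.float32(50.2)), (np.float64(-0.1095), np.float32(49.2)), (np.float64(-0.0495), np.float32(33.2)), (np.float64(-0.0015), np.float32(39.1)), (np.float64(0.0105), np.float32(48.7)), (np.float64(0.0705), np.float32(43.0)), (np.float64(0.092), np.float32(20.2))]
t: 28.95
tool_pos: [0.478, 0.1137, 0.0101]
tool_rot: [[-0.999, -0.041, -0.002], [-0.041, 0.999, -0.001], [0.002, -0.001, -1.0]]
contact_force: [-0.5, 0.2, -0.3]
finger_gap: 0.0853
finger_force: 0.0
t: 29.95
tool_pos: [0.4786, 0.1145, 0.0117]
tool_rot: [[-0.999, -0.042, 0.001], [-0.042, 0.999, 0.0], [-0.001, 0.0, -1.0]]
contact_force: [-1.2, -0.7, 4.2]
finger_gap: 0.0226
finger_force: 48.7
```

```bash

python3 -m handwheel '[[0,0,-0.5,0,0,0],[0,0,-0.5,0,0,0],[-0.8,-0.3,0,0,0,0],[-0.8,-0.3,0,0,0,0],[-0.8,-0.3,0,0,0,0],[-0.7,-0.3,0,0,0,0],[0,0,0.5,0,0,0],[0,0,0.47,0,0,0],[0,0,0,0,0,0],[0,0,0,0,0,0]]'
python3 -m handwheel '[[-0.15,0,0,0,0,0],[-0.15,0,0,0,0,0]]'
python3 -m handwheel '[[-0.1,0,0,0,0,0],[-0.1,0,0,0,0,0]]'
cat > loc.py <<'E'
from h import *
s=arm.sense();x,y,z=s['tool_pos'];th=.0417;c,n=np.cos(th),np.sin(th);F=s['contact_force']
print('## loc x %.4f y %.4f z %.4f'%(x*c+y*n,-x*n+y*c,z),'Fx_loc %.1f'%(F[0]*c+F[1]*n),'gap %.4f ff %.0f'%(s['finger_gap'],s['finger_force']))
E
python3 loc.py
```

```text
t: 31.2
tool_pos: [0.5406, 0.0929, 0.0111]
tool_rot: [[-0.999, -0.042, -0.001], [-0.042, 0.999, -0.0], [0.001, -0.0, -1.0]]
contact_force: [0.2, -0.0, -0.8]
finger_gap: 0.0224
finger_force: 50.2
t: 31.45
tool_pos: [0.5474, 0.0932, 0.0116]
tool_rot: [[-0.999, -0.042, -0.0], [-0.042, 0.999, -0.0], [0.0, -0.0, -1.0]]
contact_force: [-0.3, 0.1, -0.4]
finger_gap: 0.0225
finger_force: 50.2
t: 31.7
tool_pos: [0.5514, 0.0933, 0.0117]
tool_rot: [[-0.999, -0.041, -0.0], [-0.041, 0.999, 0.0], [0.0, 0.0, -1.0]]
contact_force: [0.7, -0.8, -0.8]
finger_gap: 0.0227
finger_force: 50.2
## loc x 0.5549 y 0.0702 z 0.0117 Fx_loc 0.6 gap 0.0227 ff 50
```

```bash

python3 -m handwheel '[[-0.06,0.015,0,0,0,0],[0,0,0,0,0,0]]' >/dev/null; python3 loc.py
python3 -m handwheel '[[-0.06,0,0,0,0,0],[0,0,0,0,0,0]]'>/dev/null; python3 loc.py
python3 -m handwheel '[[-0.06,0,0,0,0,0],[0,0,0,0,0,0]]'>/dev/null; python3 loc.py
```

```text
## loc x 0.5554 y 0.0703 z 0.0115 Fx_loc -1.2 gap 0.0224 ff 50
## loc x 0.5556 y 0.0702 z 0.0114 Fx_loc -5.8 gap 0.0226 ff 50
## loc x 0.5558 y 0.0700 z 0.0111 Fx_loc -7.9 gap 0.0223 ff 51
```

```bash

python3 -m handwheel '[[0,0,0.03,0,0,0],[0,0,0,0,0,0]]' | grep contact
python3 -m handwheel '[[0,0,0,0,0,0],[0,0,0,0,0,0],[0,0,0,0,0,0],[0,0,0,0,0,0]]' -0.06; python3 loc.py
python3 -m handwheel '[[0,0,-0.7,0,0,0],[0,0,-0.8,0,0,0],[0,0,-1,0,0,0],[0,0,-1,0,0,0],[0.9,0.8,-1,0,0,0],[0.9,0.8,-1,0,0,0],[0.9,0.9,-1,0,0,0],[0.9,0.9,0,0,0,0],[0.9,0.9,0,0,0,0],[0.6,0.9,0,0,0,0],[0.2,0.9,0,0,0,0],[0,0,0,0,0,0]]'
python3 w.py; python3 lines.py >/dev/null;python3 look.py|grep -v yaw
```

```text
contact_force: [-10.7, 0.9, 8.4]
t: 33.2
tool_pos: [0.5551, 0.0938, 0.0111]
tool_rot: [[-0.999, -0.041, 0.0], [-0.041, 0.999, 0.0], [-0.0, 0.0, -1.0]]
contact_force: [-0.7, 0.3, -0.9]
finger_gap: 0.0403
finger_force: 0.0
## loc x 0.5585 y 0.0706 z 0.0111 Fx_loc -0.7 gap 0.0403 ff 0
t: 34.7
tool_pos: [0.4442, 0.2126, 0.142]
tool_rot: [[-0.999, -0.043, 0.001], [-0.043, 0.999, 0.001], [-0.001, 0.001, -1.0]]
contact_force: [-0.9, -0.3, -0.0]
finger_gap: 0.04
finger_force: 0.0
tcp [0.4442 0.2126 0.142 ] psi -3.0987
table -0.0008475536143325579
606 [np.float64(36.0), np.float64(198.0)] circ [0.4431 0.0033] 0.0132 mean [0.4419 0.0054] tooldelta/20mm [  0.51 -10.46]
564 [np.float64(284.0), np.float64(216.0)] circ [0.4493 0.2147] 0.0127 mean [0.4483 0.2144] tooldelta/20mm [-0.25  0.08]
fence yaw 0.1665 n 2017 local x pct [0.5508 0.5582 0.5713 0.603  0.6066] y [-0.1773  0.012 ]
psi -3.099203183398063 j [ 0.85  0.14 -0.51  0.   -0.92 -2.37]
top (np.int32(30), [177.3, 170.6], [0.6836, 0.3111, 0.0466], np.float64(0.054))
top (np.int32(42), [422.0, 203.2], [0.5919, -0.335, 0.044], np.float64(0.055))
top (np.int32(65), [257.8, 219.5], [0.551, 0.0937, 0.0389], np.float64(0.044))
top (np.int32(71), [366.8, 254.7], [0.4587, -0.1894, 0.0387], np.float64(0.045))
top (np.int32(70), [291.9, 260.6], [0.4431, 0.0041, 0.0379], np.float64(0.044))
scene (np.int32(98), [173.4, 180.3], [0.6054, -0.336, 0.043], np.float64(0.055))
scene (np.int32(62), [253.7, 179.8], [0.4642, -0.1867, 0.0383], np.float64(0.043))
scene (np.int32(74), [318.0, 203.7], [0.4498, 0.0054, 0.0381], np.float64(0.043))
scene (np.int32(97), [323.4, 241.4], [0.5581, 0.0959, 0.0385], np.float64(0.043))
scene (np.int32(105), [400.6, 241.6], [0.4569, 0.2151, 0.0379], np.float64(0.043))
scene (np.int32(128), [392.1, 338.6], [0.6899, 0.3119, 0.0453], np.float64(0.051))
```

```bash

python3 -m handwheel '[[-0.22,0.1,0,0,0,0],[0,0,0.9,0,0,0],[0,0,0.9,0,0,0],[0,0,0.9,0,0,0],[0,0,0.9,0,0,0],[0,0,0.9,0,0,0],[0,0,0.9,0,0,0],[0,0,0.9,0,0,0],[0,0,0.3,0,0,0],[0,0,0,0,0,0]]' 0.5|grep -E 'pos|force'
python3 -m handwheel '[[0,0,0,0,0,0],[0,0,0,0,0,0],[0,0,0,0,0,0],[0,0,0,0,0,0],[0,0,0,0,0,0],[0,0,0,0,0,0],[0,0,0,0,0,0]]' -1 50; python3 loc.py
```

```text
tool_pos: [0.4484, 0.2132, 0.0089]
contact_force: [-0.3, 0.6, 0.3]
finger_force: 0.0
t: 36.98
tool_pos: [0.4486, 0.2138, 0.0099]
tool_rot: [[-0.999, -0.042, 0.001], [-0.042, 0.999, 0.001], [-0.001, 0.001, -1.0]]
contact_force: [-1.3, -0.5, 6.2]
finger_gap: 0.0227
finger_force: 48.8
## loc x 0.4571 y 0.1949 z 0.0099 Fx_loc -1.3 gap 0.0227 ff 49
```

```bash

python3 -m handwheel '[[0,0,-1,0,0,0],[0,0,-1,0,0,0],[0,0,-1,0,0,0],[-0.5,-0.92,0,0,0,0],[-0.5,-0.92,0,0,0,0],[-0.5,-0.92,0,0,0,0],[-0.5,-0.92,0,0,0,0],[-0.5,-0.92,0,0,0,0],[-0.5,-0.92,0,0,0,0],[-0.5,-0.92,0,0,0,0],[-0.5,-0.92,0,0,0,0],[-0.45,-0.92,0,0,0,0]]' |grep -E 'pos|force|gap'
python3 -m handwheel '[[0,-0.92,0,0,0,0],[0,0,1,0,0,0],[0,0,1,0,0,0],[0,0,0.5,0,0,0],[0,0,0.46,0,0,0],[0,0,0,0,0,0],[0,0,0,0,0,0]]'|grep -E 'force|gap'; python3 loc.py
```

```text
tool_pos: [0.5442, 0.0511, 0.0691]
contact_force: [-0.3, -0.2, -1.0]
finger_gap: 0.0228
finger_force: 49.1
contact_force: [-0.2, -0.6, -1.2]
finger_gap: 0.0229
finger_force: 50.1
## loc x 0.5458 y 0.0107 z 0.0101 Fx_loc -0.2 gap 0.0229 ff 50
```

```bash

python3 -m handwheel '[[-0.15,0,0,0,0,0],[-0.15,0,0,0,0,0],[-0.1,0,0,0,0,0],[0,0,0,0,0,0]]' >/dev/null; python3 loc.py
python3 -m handwheel '[[-0.06,0,0,0,0,0],[0,0,0,0,0,0]]'>/dev/null; python3 loc.py
python3 -m handwheel '[[-0.06,0,0,0,0,0],[0,0,0,0,0,0]]'>/dev/null; python3 loc.py
python3 -m handwheel '[[-0.05,0,0,0,0,0],[0,0,0,0,0,0]]'>/dev/null; python3 loc.py
```

```text
## loc x 0.5537 y 0.0105 z 0.0099 Fx_loc -0.2 gap 0.0225 ff 50
## loc x 0.5541 y 0.0103 z 0.0097 Fx_loc -3.2 gap 0.0222 ff 50
## loc x 0.5542 y 0.0102 z 0.0095 Fx_loc -5.9 gap 0.0227 ff 51
## loc x 0.5544 y 0.0100 z 0.0093 Fx_loc -9.1 gap 0.0222 ff 51
```

```bash

python3 -m handwheel '[[0,0.025,0.03,0,0,0],[0,0,0,0,0,0]]' | grep contact; python3 loc.py
python3 -m handwheel '[[0,0,0,0,0,0],[0,0,0,0,0,0],[0,0,0,0,0,0],[0,0,0,0,0,0]]' -0.06 >/dev/null; python3 loc.py
python3 -m handwheel '[[0,0,-0.7,0,0,0],[0,0,-0.8,0,0,0],[0,0,-1,0,0,0],[0,0,-1,0,0,0],[0.9,-0.2,-1,0,0,0],[0.9,-0.2,-1,0,0,0],[0.9,-0.2,-1,0,0,0],[0.9,-0.2,0,0,0,0],[0.9,-0.2,0,0,0,0],[0.9,-0.2,0,0,0,0],[0.2,0,0,0,0,0],[0,0,0,0,0,0]]'|grep pos
python3 w.py;python3 look.py|grep -v yaw
```

```text
contact_force: [-9.8, -0.9, 8.0]
## loc x 0.5543 y 0.0101 z 0.0092 Fx_loc -9.8 gap 0.0230 ff 51
## loc x 0.5574 y 0.0111 z 0.0093 Fx_loc 0.6 gap 0.0401 ff 0
tool_pos: [0.4453, 0.0057, 0.1393]
tcp [0.4453 0.0057 0.1393] psi -3.0999
table -0.0008364413360224532
588 [np.float64(279.0), np.float64(208.0)] circ [0.4425 0.0032] 0.013 mean [0.4418 0.0032] tooldelta/20mm [ 0.14 -0.12]
585 [np.float64(52.0), np.float64(216.0)] circ [ 0.4578 -0.1902] 0.0129 mean [ 0.4567 -0.1888] tooldelta/20mm [-0.22 -9.82]
422 [np.float64(307.0), np.float64(320.0)] circ [0.5542 0.0335] 0.0133 mean [0.5516 0.0333] tooldelta/20mm [-5.5   1.16]
fence yaw 0.0439 n 1568 local x pct [0.5433 0.5702 0.5823 0.6156 0.6162] y [-0.1994  0.0356]
psi -3.0999244551942184 j [ 0.46  0.06 -0.6   0.   -0.9  -1.99]
top (np.int32(31), [177.4, 170.6], [0.6847, 0.3116, 0.0462], np.float64(0.053))
top (np.int32(44), [421.8, 203.1], [0.5919, -0.3344, 0.0457], np.float64(0.053))
top (np.int32(64), [177.4, 220.8], [0.5455, 0.3008, 0.0442], np.float64(0.055))
top (np.int32(71), [366.8, 254.6], [0.4586, -0.1889, 0.0389], np.float64(0.047))
scene (np.int32(96), [173.4, 180.4], [0.6056, -0.3362, 0.0426], np.float64(0.055))
scene (np.int32(61), [253.7, 179.7], [0.4635, -0.1877, 0.0384], np.float64(0.043))
scene (np.int32(76), [318.0, 203.8], [0.4505, 0.0058, 0.0374], np.float64(0.043))
scene (np.int32(93), [299.4, 230.5], [0.5599, 0.0361, 0.0382], np.float64(0.042))
scene (np.int32(20), [361.4, 254.0], [0.5353, 0.1715, 0.0323], np.float64(0.034))
```

```bash
python3 - <<'E'
from h import *
f=pickle.load(open('scene.pkl','rb'));cv2.imwrite('pics/s2.png',cv2.resize(f['color'][150:330,200:460,::-1],(780,540)))
E
```

```text
(no output)
```

View pics/s2.png

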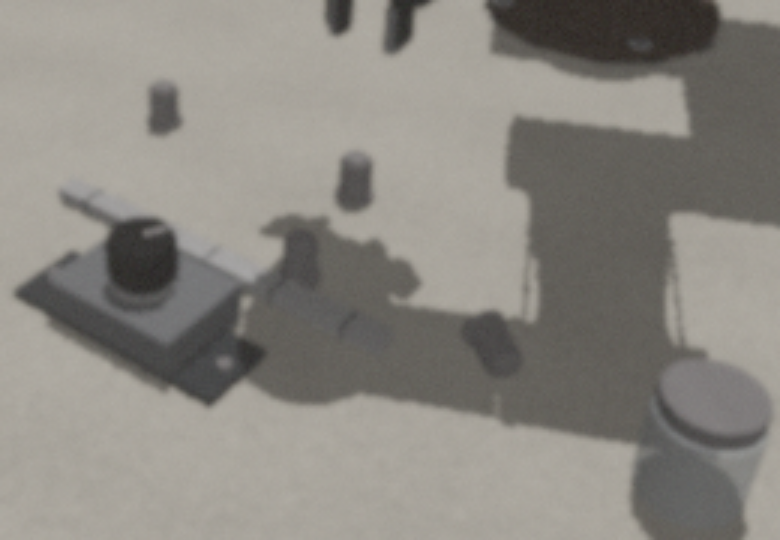

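The scene crop shows the line-2 nut at its line, at crop (300,260). The line-1 nut has been knocked over and lies near crop (495,345), with its long axis oblique. I'll place the other two first, then right that one.

```bash

python3 -m handwheel '[[0.12,-0.1,0,0,0,0],[0,0,0.9,0,0,0],[0,0,0.9,0,0,0],[0,0,0.9,0,0,0],[0,0,0.9,0,0,0],[0,0,0.9,0,0,0],[0,0,0.9,0,0,0],[0,0,0.9,0,0,0],[0,0,0.15,0,0,0],[0,0,0,0,0,0]]' 0.5|grep -E 'pos|force'
python3 -m handwheel '[[0,0,0,0,0,0],[0,0,0,0,0,0],[0,0,0,0,0,0],[0,0,0,0,0,0],[0,0,0,0,0,0],[0,0,0,0,0,0],[0,0,0,0,0,0]]' -1 50|grep force; python3 loc.py
```

```text
tool_pos: [0.443, 0.0035, 0.0104]
contact_force: [-0.5, -0.3, 0.2]
finger_force: 0.0
contact_force: [-1.5, -0.8, 4.9]
finger_force: 48.6
## loc x 0.4430 y -0.0148 z 0.0110 Fx_loc -1.5 gap 0.0227 ff 49
```

```bash

python3 -m handwheel '[[0,0,-0.5,0,0,0],[0,0,-0.5,0,0,0],[-0.8,-0.58,0,0,0,0],[-0.8,-0.58,0,0,0,0],[-0.9,-0.57,0,0,0,0],[-0.9,0,0,0,0,0],[-0.9,0,0,0,0,0],[-0.8,0,0,0,0,0],[0,0,0.5,0,0,0],[0,0,0.46,0,0,0],[0,0,0,0,0,0]]' |grep -E 'force|gap'; python3 loc.py
python3 -m handwheel '[[-0.15,0.01,0,0,0,0],[-0.15,0,0,0,0,0],[-0.1,0,0,0,0,0],[0,0,0,0,0,0]]' >/dev/null; python3 loc.py
python3 -m handwheel '[[-0.06,0,0,0,0,0],[0,0,0,0,0,0]]'>/dev/null; python3 loc.py
python3 -m handwheel '[[-0.06,0,0,0,0,0],[0,0,0,0,0,0]]'>/dev/null; python3 loc.py
```

```text
contact_force: [-0.7, -0.4, -1.0]
finger_gap: 0.0225
finger_force: 50.3
## loc x 0.5435 y -0.0497 z 0.0104 Fx_loc -0.7 gap 0.0225 ff 50
## loc x 0.5528 y -0.0494 z 0.0110 Fx_loc -0.6 gap 0.0226 ff 50
## loc x 0.5539 y -0.0494 z 0.0111 Fx_loc -0.0 gap 0.0222 ff 50
## loc x 0.5551 y -0.0493 z 0.0111 Fx_loc 0.4 gap 0.0228 ff 50
```

```bash

python3 -m handwheel '[[-0.06,0,0,0,0,0],[0,0,0,0,0,0]]'>/dev/null; python3 loc.py
python3 -m handwheel '[[-0.05,0,0,0,0,0],[0,0,0,0,0,0]]'>/dev/null; python3 loc.py
python3 -m handwheel '[[-0.05,0,0,0,0,0],[0,0,0,0,0,0]]'>/dev/null; python3 loc.py
```

```text
## loc x 0.5554 y -0.0494 z 0.0109 Fx_loc -3.7 gap 0.0224 ff 50
## loc x 0.5556 y -0.0496 z 0.0107 Fx_loc -6.8 gap 0.0228 ff 50
## loc x 0.5557 y -0.0498 z 0.0105 Fx_loc -7.9 gap 0.0225 ff 51
```

```bash

python3 -m handwheel '[[0,0.01,0.03,0,0,0],[0,0,0,0,0,0]]' | grep contact
python3 -m handwheel '[[0,0,0,0,0,0],[0,0,0,0,0,0],[0,0,0,0,0,0],[0,0,0,0,0,0]]' -0.06 >/dev/null; python3 loc.py
python3 -m handwheel '[[0,0,-0.7,0,0,0],[0,0,-0.8,0,0,0],[0,0,-1,0,0,0],[0,0,-1,0,0,0],[0.7,-1,-1,0,0,0],[0.7,-1,-1,0,0,0],[0.7,-1,-1,0,0,0],[0.7,-1,0,0,0,0],[0.7,-1,0,0,0,0],[0.7,-1,0,0,0,0],[0.7,-1,0,0,0,0],[0.4,-1,0,0,0,0]]'|grep pos
python3 -m handwheel '[[0,0,0,0,0,0]]'|grep pos
python3 w.py;python3 look.py|grep -v yaw
```

```text
contact_force: [-8.5, 0.2, 6.4]
## loc x 0.5585 y -0.0491 z 0.0105 Fx_loc -0.6 gap 0.0402 ff 0
tool_pos: [0.4594, -0.1909, 0.1407]
tool_pos: [0.4596, -0.1911, 0.1406]
tcp [ 0.4596 -0.1911  0.1406] psi -3.1022
table -0.0008651387555021484
571 [np.float64(283.0), np.float64(208.0)] circ [ 0.4575 -0.191 ] 0.0128 mean [ 0.4567 -0.191 ] tooldelta/20mm [0.1  0.01]
355 [np.float64(452.0), np.float64(312.0)] circ [ 0.5557 -0.0265] 0.013 mean [ 0.5524 -0.0271] tooldelta/20mm [-5.13  8.03]
449 [np.float64(513.0), np.float64(313.0)] circ [0.5533 0.0325] 0.0132 mean [0.5517 0.0309] tooldelta/20mm [-5.12 10.99]
fence yaw 0.0404 n 2058 local x pct [0.543  0.5488 0.5802 0.5896 0.5904] y [-0.1982  0.0826]
psi -3.101770174139873 j [ 0.    0.15 -0.5  -0.   -0.92 -1.53]
top (np.int32(31), [177.5, 170.6], [0.6847, 0.3111, 0.0469], np.float64(0.051))
top (np.int32(63), [177.7, 220.5], [0.5458, 0.3004, 0.0426], np.float64(0.054))
top (np.int32(37), [366.9, 256.6], [0.4536, -0.1891, 0.0376], np.float64(0.044))Traceback (most recent call last):
  File "look.py", line 8, in <module>
    p=W[m];q=np.polyfit(p[:,1],p[:,0],1);print(n,'yaw',-np.arctan(q[0]),p.mean(0))
             ~~~~~~~~~~^^^^^^^^^^^^^^^^^
    raise TypeError("expected non-empty vector for x")
TypeError: expected non-empty vector for x
```

```bash

python3 -m handwheel '[[0.08,0.02,0,0,0,0],[0,0,0.9,0,0,0],[0,0,0.9,0,0,0],[0,0,0.9,0,0,0],[0,0,0.9,0,0,0],[0,0,0.9,0,0,0],[0,0,0.9,0,0,0],[0,0,0.9,0,0,0],[0,0,0.2,0,0,0],[0,0,0,0,0,0]]' 0.5|grep -E 'pos|force'
python3 -m handwheel '[[0,0,0,0,0,0],[0,0,0,0,0,0],[0,0,0,0,0,0],[0,0,0,0,0,0],[0,0,0,0,0,0],[0,0,0,0,0,0],[0,0,0,0,0,0]]' -1 50|grep force; python3 loc.py
```

```text
tool_pos: [0.4591, -0.1894, 0.0106]
contact_force: [0.2, -0.6, 0.6]
finger_force: 0.0
contact_force: [-1.1, 0.5, 5.7]
finger_force: 48.7
## loc x 0.4510 y -0.2088 z 0.0113 Fx_loc -1.1 gap 0.0225 ff 49
```

```bash

python3 -m handwheel '[[0,0,-0.5,0,0,0],[0,0,-0.5,0,0,0],[-0.8,0.83,0,0,0,0],[-0.8,0.83,0,0,0,0],[-0.8,0.83,0,0,0,0],[-0.8,0.83,0,0,0,0],[-0.8,0.83,0,0,0,0],[-0.75,0.82,0,0,0,0],[0,0,0.5,0,0,0],[0,0,0.46,0,0,0],[0,0,0,0,0,0]]' |grep -E 'force|gap'; python3 loc.py
python3 -m handwheel '[[-0.15,0,0,0,0,0],[-0.15,0,0,0,0,0],[-0.1,0,0,0,0,0],[0,0,0,0,0,0]]' >/dev/null; python3 loc.py
python3 -m handwheel '[[-0.05,0,0,0,0,0],[0,0,0,0,0,0]]'>/dev/null; python3 loc.py
python3 -m handwheel '[[-0.05,0,0,0,0,0],[0,0,0,0,0,0]]'>/dev/null; python3 loc.py
```

```text
contact_force: [-0.7, 0.5, -1.6]
finger_gap: 0.0223
finger_force: 50.3
## loc x 0.5449 y -0.1096 z 0.0106 Fx_loc -0.7 gap 0.0223 ff 50
## loc x 0.5538 y -0.1094 z 0.0113 Fx_loc 0.4 gap 0.0224 ff 50
## loc x 0.5546 y -0.1094 z 0.0113 Fx_loc 0.7 gap 0.0228 ff 50
## loc x 0.5557 y -0.1093 z 0.0113 Fx_loc 0.3 gap 0.0227 ff 50
```

```bash

python3 -m handwheel '[[-0.05,0,0,0,0,0],[0,0,0,0,0,0]]'>/dev/null; python3 loc.py
python3 -m handwheel '[[-0.05,0,0,0,0,0],[0,0,0,0,0,0]]'>/dev/null; python3 loc.py
python3 -m handwheel '[[-0.05,0,0,0,0,0],[0,0,0,0,0,0]]'>/dev/null; python3 loc.py
```

```text
## loc x 0.5566 y -0.1094 z 0.0113 Fx_loc 0.3 gap 0.0230 ff 50
## loc x 0.5568 y -0.1094 z 0.0111 Fx_loc -2.8 gap 0.0225 ff 50
## loc x 0.5570 y -0.1095 z 0.0109 Fx_loc -5.1 gap 0.0226 ff 50
```

```bash

python3 -m handwheel '[[-0.04,0,0.03,0,0,0],[0,0,0,0,0,0]]' | grep contact
python3 -m handwheel '[[0,0,0,0,0,0],[0,0,0,0,0,0],[0,0,0,0,0,0],[0,0,0,0,0,0]]' -0.06 >/dev/null; python3 loc.py
python3 -m handwheel '[[0,0,-0.7,0,0,0],[0,0,-0.8,0,0,0],[0,0,-1,0,0,0],[0,0,-1,0,0,0],[0,1,-1,0,0,0],[0,1,-1,0,0,0],[0,1,-1,0,0,0],[0,1,-1,0,0,0],[0.2,1,0,0,0,0],[0.2,1,0,0,0,0],[0.2,1,0,0,0,0],[0.2,1,0,0,0,0]]'|grep pos
python3 -m handwheel '[[0,1,0,0,0,0],[0,1,0,0,0,0],[0,1,0,0,0,0],[0,1,0,0,0,0],[0,1,0,0,0,0],[0,0,0,0,0,0],[0,0,0,0,0,0]]'|grep pos
python3 w.py w2
```

```text
contact_force: [-9.2, 1.5, 7.3]
## loc x 0.5597 y -0.1093 z 0.0107 Fx_loc -0.4 gap 0.0401 ff 0
tool_pos: [0.5409, 0.074, 0.1623]
tool_pos: [0.5366, 0.1733, 0.1605]
tcp [0.5366 0.1733 0.1605] psi -3.0999
table -0.0008469210333549859
328 [np.float64(7.0), np.float64(217.0)] circ [ 0.559  -0.0856] 0.0129 mean [ 0.5587 -0.0803] tooldelta/20mm [ -0.58 -12.98]
493 [np.float64(67.0), np.float64(216.0)] circ [ 0.5567 -0.0257] 0.013 mean [ 0.5553 -0.0241] tooldelta/20mm [-0.59 -9.98]
504 [np.float64(131.0), np.float64(216.0)] circ [0.5536 0.0339] 0.0134 mean [0.5528 0.0348] tooldelta/20mm [-0.56 -7.  ]
455 [np.float64(424.0), np.float64(221.0)] circ [0.5578 0.3209] 0.0314 mean [0.546 0.304] tooldelta/20mm [-1.37  7.33]
462 [np.float64(95.0), np.float64(301.0)] circ [ 0.6539 -0.0193] 0.0235 mean [ 0.6439 -0.01  ] tooldelta/20mm [-5.46 -9.86]
fence yaw 0.0458 n 4129 local x pct [0.5444 0.5616 0.5809 0.615  0.6192] y [-0.1414  0.0966]
```

View pics/w2.png

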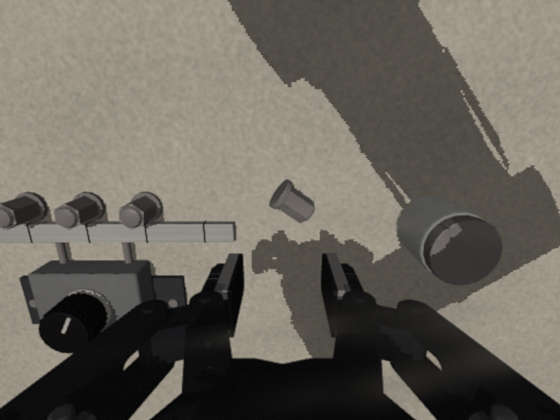

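The wrist picture shows the fallen nut lying with its flange at (282,195) and tip at (305,212), well clear of the jar and fence. The other three stand in the row. Next I measure its axis; the plan is to grip it along the axis, lift, and tilt the tool about its closing line to set the nut back on its flange.

```bash
cat > lie.py <<'E'
from h import *
s=arm.sense()
f=pickle.load(open('wrist.pkl','rb'));W=cloud(f,f['T'])
m=np.zeros(W.shape[:2],bool);m[165:240,255:330]=1
m&=(W[...,2]>.006)
p=W[m];print(len(p),p.min(0).round(4),p.max(0).round(4))
xy=p[:,:2]-p[:,:2].mean(0);w,v=np.linalg.eigh(xy.T@xy);a=v[:,1];a=a*np.sign(a[0])
t=xy@a;n=xy@np.array([-a[1],a[0]])
print('mean',p[:,:2].mean(0).round(4),'heading deg',np.degrees(np.arctan2(a[1],a[0])).round(1))
for lo in np.arange(-.03,.03,.005):
    k=(t>=lo)&(t<lo+.005)
    if k.sum()>5:print('%.3f n %d width %.4f..%.4f zmax %.4f'%(lo,k.sum(),*np.percentile(n[k],[2,98]),np.percentile(p[k][:,2],97)))
print(cv2.minAreaRect(p[:,:2].astype(np.float32)))
print(s['joints'])
E
python3 lie.py
```

```text
1116 [0.5167 0.1605 0.006 ] [0.5599 0.2051 0.0319]
mean [0.5373 0.1832] heading deg 56.5
-0.020 n 144 width -0.0154..0.0133 zmax 0.0257
-0.015 n 185 width -0.0147..0.0140 zmax 0.0313
-0.010 n 113 width -0.0125..0.0107 zmax 0.0307
-0.005 n 133 width -0.0132..0.0105 zmax 0.0269
0.000 n 127 width -0.0131..0.0103 zmax 0.0265
0.005 n 127 width -0.0131..0.0102 zmax 0.0258
0.010 n 126 width -0.0135..0.0101 zmax 0.0257
0.015 n 123 width -0.0135..0.0099 zmax 0.0245
0.020 n 38 width -0.0083..0.0078 zmax 0.0235
((0.540486216545105, 0.18467815220355988), (0.04051114618778229, 0.031672339886426926), 55.51460266113281)
[ 6.58908090e-01  2.34829269e-01 -3.34803857e-01 -2.61670654e-05
 -1.00159781e+00 -2.18847917e+00]
```

```bash

python3 -m handwheel '[[0,0,0,0,0,-1],[0,0,0,0,0,-1],[0,0,0,0,0,-1],[0,0,0,0,0,-1],[0,0,0,0,0,-1],[0,0,0,0,0,-1],[0,0,0,0,0,-1],[0,0,0,0,0,-1],[0,0,0,0,0,-1],[0,0,0,0,0,-1],[0,0,0,0,0,-1],[0,0,0,0,0,-1]]' 0.5 >/dev/null
python3 -m handwheel '[[0,0,0,0,0,-1],[0,0,0,0,0,-1],[0,0,0,0,0,-1],[0,0,0,0,0,-1],[0,0,0,0,0,-1],[0,0,0,0,0,-1],[0,0,0,0,0,-1],[0,0,0,0,0,-1],[0,0,0,0,0,-1],[0,0,0,0,0,-1],[0,0,0,0,0,-1],[0,0,0,0,0,-1]]' >/dev/null
python3 -m handwheel '[[0,0,0,0,0,-1],[0,0,0,0,0,-1],[0,0,0,0,0,-1],[0,0,0,0,0,-0.1],[0,0,0,0,0,0],[0,0,0,0,0,0]]'
cat > go.py <<'E'
import sys
from h import *
s=arm.sense();R=np.array(s['tool_rot']);d=np.array([float(a) for a in sys.argv[1:4]])-s['tool_pos']
print('## psi %.3f'%np.arctan2(R[1,0],R[0,0]),'rows',(R.T@d/.02).round(2),'pos',np.round(s['tool_pos'],4),'F',np.round(s['contact_force'],1),'gap',round(s['finger_gap'],4),'j',np.round(s['joints'],2))
E
python3 go.py .5413 .1865 .004
```

```text
t: 62.9
tool_pos: [0.5368, 0.173, 0.1607]
tool_rot: [[0.571, 0.821, 0.0], [0.821, -0.571, 0.0], [0.0, -0.0, -1.0]]
contact_force: [1.1, -0.2, 0.0]
finger_gap: 0.0639
finger_force: 0.0
## psi 0.963 rows [ 0.68 -0.2   7.84] pos [0.5368 0.173  0.1607] F [ 1.1 -0.2  0. ] gap 0.0639 j [ 0.66  0.23 -0.33 -0.   -1.    1.87]
```

```bash

python3 -m handwheel '[[0.68,-0.2,0,0,0,0],[0,0,1,0,0,0],[0,0,1,0,0,0],[0,0,1,0,0,0],[0,0,1,0,0,0],[0,0,1,0,0,0],[0,0,0.9,0,0,0],[0,0,0.9,0,0,0],[0,0,0.7,0,0,0],[0,0,0.3,0,0,0],[0,0,0,0,0,0]]' 0.3 | grep force; python3 go.py .5413 .1865 .004
python3 -m handwheel '[[0,0,0,0,0,0],[0,0,0,0,0,0],[0,0,0,0,0,0],[0,0,0,0,0,0],[0,0,0,0,0,0],[0,0,0,0,0,0]]' -1 60 | grep force; python3 go.py .5413 .1865 .004
python3 -m handwheel '[[0,0,-0.5,0,0,0],[0,0,-0.8,0,0,0],[0,0,-0.8,0,0,0],[-0.8,0,-0.8,0,0,0],[-0.8,0,-0.8,0,0,0],[-0.8,0,-0.3,0,0,0]]' | grep -E 'force|gap'; python3 go.py .5413 .1865 .004
```

```text
contact_force: [-0.1, -0.0, -0.9]
finger_force: 0.0
## psi 0.965 rows [-0.01  0.01  0.02] pos [0.5412 0.1867 0.0045] F [-0.1 -0.  -0.9] gap 0.0557 j [ 0.67  0.44 -0.47  0.   -0.66  1.86]
contact_force: [0.0, -0.3, 5.6]
finger_force: 58.9
## psi 0.965 rows [-0.03 -0.01  0.07] pos [0.5418 0.1869 0.0054] F [ 0.  -0.3  5.6] gap 0.0221 j [ 0.67  0.44 -0.47  0.   -0.66  1.86]
contact_force: [0.1, -0.5, -0.5]
finger_gap: 0.0221
finger_force: 58.9
## psi 0.965 rows [ 2.38 -0.01  4.13] pos [0.5141 0.1471 0.0865] F [ 0.1 -0.5 -0.5] gap 0.0221 j [ 0.65  0.27 -0.49  0.   -0.81  1.89]
```

```bash

python3 -m handwheel '[[-0.9,0.1,-0.1,0,0,0],[-0.9,0.1,-0.1,0,0,0],[-0.9,0.1,-0.1,0,0,0],[-0.9,0.1,-0.1,0,0,0],[-0.9,0.1,-0.1,0,0,0],[0,0,0,0,0,1],[0,0,0,0,0,1],[0,0,0,0,0,1],[0,0,0,0,0,1],[0,0,0,0,0,1],[0,0,0,0,0,1],[0,0,0,0,0,1]]' >/dev/null
python3 -m handwheel '[[0,0,0,0,0,1],[0,0,0,0,0,1],[0,0,0,0,0,1],[0,0,0,0,0,1],[0,0,0,0,0,1],[0,0,0,0,0,1],[0,0,0,0,0,1],[0,0,0,0,0,1],[0,0,0,0,0,0]]' | grep -E 'force|gap'; python3 go.py .46 .06 .10
python3 -m handwheel '[[0,0,0,0,1,0],[0,0,0,0,1,0],[0,0,0,0,1,0],[0,0,0,0,0,0]]'; python3 go.py .46 .06 .10
```

```text
contact_force: [0.4, 0.5, -1.0]
finger_gap: 0.022
finger_force: 58.7
## psi -1.284 rows [ 0.19  0.61 -0.26] pos [0.4706 0.067  0.0947] F [ 0.4  0.5 -1. ] gap 0.022 j [ 0.56  0.17 -0.6  -0.   -0.8  -0.27]
t: 68.9
tool_pos: [0.4703, 0.0682, 0.094]
tool_rot: [[0.261, -0.957, 0.123], [-0.86, -0.289, -0.42], [0.438, 0.004, -0.899]]
contact_force: [0.4, -0.2, -1.5]
finger_gap: 0.0221
finger_force: 58.9
## psi -1.276 rows [ 0.35  0.61 -0.16] pos [0.4703 0.0682 0.094 ] F [ 0.4 -0.2 -1.5] gap 0.0221 j [ 0.84  0.23 -0.82  0.52 -0.84 -0.96]
```

```bash

python3 -m handwheel '[[0,0,0,0,1,0],[0,0,0,0,1,0],[0,0,0,0,1,0],[0,0,0,0,0,0]]'|grep -E 'rot|force'; python3 go.py .46 .06 .10
python3 -m handwheel '[[0,0,0,0,1,0],[0,0,0,0,1,0],[0,0,0,0,0,0]]'|grep -E 'rot|force'; python3 go.py .46 .06 .10
```

```text
tool_rot: [[0.181, -0.959, 0.22], [-0.593, -0.284, -0.753], [0.785, 0.006, -0.62]]
contact_force: [0.6, 0.4, -1.1]
finger_force: 58.9
## psi -1.275 rows [ 0.41  0.63 -0.03] pos [0.4707 0.068  0.0932] F [ 0.6  0.4 -1.1] gap 0.0216 j [ 1.01  0.45 -0.86  0.73 -1.08 -1.35]
tool_rot: [[0.107, -0.96, 0.26], [-0.346, -0.281, -0.895], [0.932, 0.006, -0.362]]
contact_force: [0.1, -0.2, -0.6]
finger_force: 58.9
## psi -1.270 rows [0.4  0.61 0.06] pos [0.4706 0.0673 0.0928] F [ 0.1 -0.2 -0.6] gap 0.0218 j [ 1.08  0.65 -0.84  0.75 -1.26 -1.51]
```

```bash

python3 -m handwheel '[[-0.71,0,0.275,0,0,0],[-0.71,0,0.275,0,0,0],[-0.71,0,0.275,0,0,0],[-0.71,0,0.275,0,0,0],[0,0,0,0,0,0]]'|grep -E 'force'; python3 go.py .46 .06 .10
python3 - <<'E'
from h import *
f=arm.grab_frame('scene');cv2.imwrite('pics/s3.png',cv2.resize(f['color'][100:300,230:490,::-1],(780,600)))
E
```

```text
contact_force: [-0.4, 0.6, -0.7]
finger_force: 58.9
## psi -1.282 rows [ 3.19  0.62 -1.03] pos [0.4707 0.0672 0.033 ] F [-0.4  0.6 -0.7] gap 0.0221 j [ 1.07  0.76 -0.86  0.8  -1.17 -1.6 ]
```

View pics/s3.png

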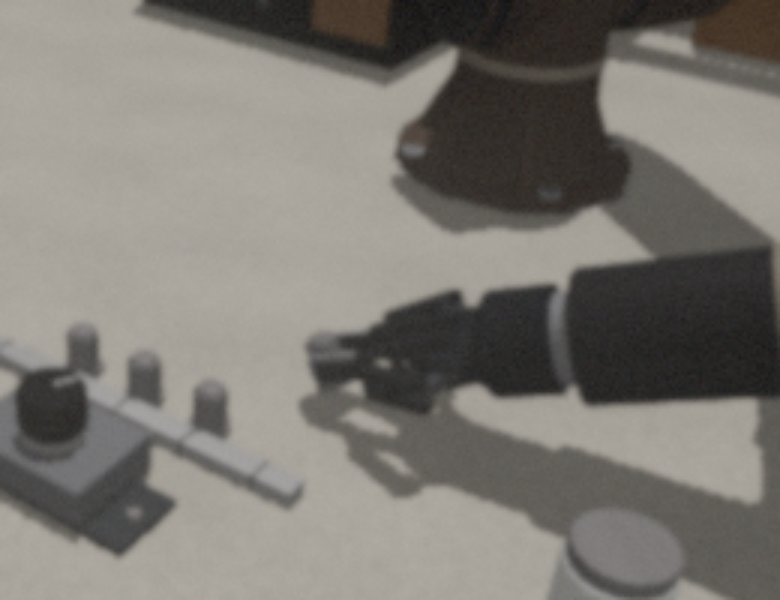

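The scene crop shows the nut nearly upright between the fingers at (325,360), clear of the row. Next I lower it in small steps until the flange touches the shelf.

```bash

for i in 1; do python3 -m handwheel '[[-0.11,0,0.04,0,0,0],[0,0,0,0,0,0]]' >/dev/null; python3 go.py .47 .067 .026; done
python3 -m handwheel '[[-0.09,0,0.03,0,0,0],[0,0,0,0,0,0]]' >/dev/null; python3 go.py .47 .067 .026
python3 -m handwheel '[[-0.07,0,0.03,0,0,0],[0,0,0,0,0,0]]' >/dev/null; python3 go.py .47 .067 .026
python3 -m handwheel '[[-0.05,0,0.02,0,0,0],[0,0,0,0,0,0]]' >/dev/null; python3 go.py .47 .067 .026
```

```text
## psi -1.286 rows [-0.25  0.05  0.12] pos [0.4708 0.0678 0.0316] F [-0.7 -0.3 -1.2] gap 0.0216 j [ 1.07  0.76 -0.86  0.8  -1.17 -1.6 ]
## psi -1.285 rows [-0.16  0.05  0.09] pos [0.4708 0.0678 0.0296] F [-0.1  0.9 -1.1] gap 0.0213 j [ 1.07  0.76 -0.86  0.8  -1.17 -1.61]
## psi -1.285 rows [-0.08  0.05  0.05] pos [0.4708 0.0676 0.0279] F [ 0.2 -0.4 -0.5] gap 0.0219 j [ 1.07  0.76 -0.86  0.8  -1.17 -1.61]
## psi -1.285 rows [-0.03  0.05  0.03] pos [0.4708 0.0676 0.0269] F [ 0.7 -0.1 -1.4] gap 0.0219 j [ 1.07  0.77 -0.86  0.8  -1.16 -1.61]
```

```bash

python3 -m handwheel '[[-0.05,0,0.02,0,0,0],[0,0,0,0,0,0]]' >/dev/null; python3 go.py .47 .067 .026
python3 -m handwheel '[[-0.05,0,0.02,0,0,0],[0,0,0,0,0,0]]' >/dev/null; python3 go.py .47 .067 .026
python3 -m handwheel '[[-0.05,0,0.02,0,0,0],[0,0,0,0,0,0]]' >/dev/null; python3 go.py .47 .067 .026
```

```text
## psi -1.285 rows [0.02 0.05 0.02] pos [0.4708 0.0676 0.0258] F [ 0.   0.  -1.3] gap 0.022 j [ 1.07  0.77 -0.86  0.8  -1.16 -1.61]
## psi -1.285 rows [ 0.07  0.05 -0.  ] pos [0.4708 0.0676 0.0247] F [ 0.3 -0.2 -0.6] gap 0.0217 j [ 1.07  0.77 -0.86  0.8  -1.16 -1.61]
## psi -1.285 rows [ 0.11  0.05 -0.03] pos [0.4708 0.0676 0.0237] F [-0.   0.2 -0.8] gap 0.0221 j [ 1.07  0.77 -0.86  0.81 -1.16 -1.61]
```

```bash

python3 -m handwheel '[[-0.05,0,0.02,0,0,0],[0,0,0,0,0,0]]' >/dev/null; python3 go.py .47 .067 .026
python3 -m handwheel '[[-0.05,0,0.02,0,0,0],[0,0,0,0,0,0]]' >/dev/null; python3 go.py .47 .067 .026
python3 -m handwheel '[[-0.05,0,0.02,0,0,0],[0,0,0,0,0,0]]' >/dev/null; python3 go.py .47 .067 .026
```

```text
## psi -1.285 rows [ 0.16  0.05 -0.04] pos [0.4708 0.0676 0.0227] F [ 0.9  0.7 -0.4] gap 0.022 j [ 1.07  0.77 -0.86  0.81 -1.16 -1.62]
## psi -1.286 rows [ 0.18  0.05 -0.06] pos [0.4709 0.0675 0.0223] F [-1.2  2.3  3.8] gap 0.0215 j [ 1.07  0.78 -0.86  0.81 -1.16 -1.62]
## psi -1.286 rows [ 0.19  0.05 -0.07] pos [0.471  0.0674 0.022 ] F [-3.5  3.4 10. ] gap 0.0219 j [ 1.07  0.78 -0.86  0.81 -1.16 -1.62]
```

```bash

python3 -m handwheel '[[0.06,0,-0.025,0,0,0],[0,0,0,0,0,0]]' >/dev/null; python3 go.py .47 .067 .026
python3 -m handwheel '[[0,0,0,0,0,0],[0,0,0,0,0,0],[0,0,0,0,0,0],[0,0,0,0,0,0],[0,0,0,0,0,0],[0,0,0,0,0,0]]' 0.5 | grep force; python3 go.py .47 .067 .026
python3 - <<'E'
from h import *
f=arm.grab_frame('scene');cv2.imwrite('pics/s4.png',cv2.resize(f['color'][170:260,290:400,::-1],(660,540)))
E
```

```text
## psi -1.286 rows [ 0.18  0.05 -0.05] pos [0.4709 0.0676 0.0223] F [-0.9  1.   5.2] gap 0.0214 j [ 1.07  0.78 -0.86  0.81 -1.16 -1.62]
contact_force: [0.9, -0.5, 0.4]
finger_force: 0.0
## psi -1.285 rows [ 0.2   0.05 -0.06] pos [0.4708 0.0676 0.0218] F [ 0.9 -0.5  0.4] gap 0.0641 j [ 1.07  0.78 -0.86  0.81 -1.16 -1.62]
```

View pics/s4.png

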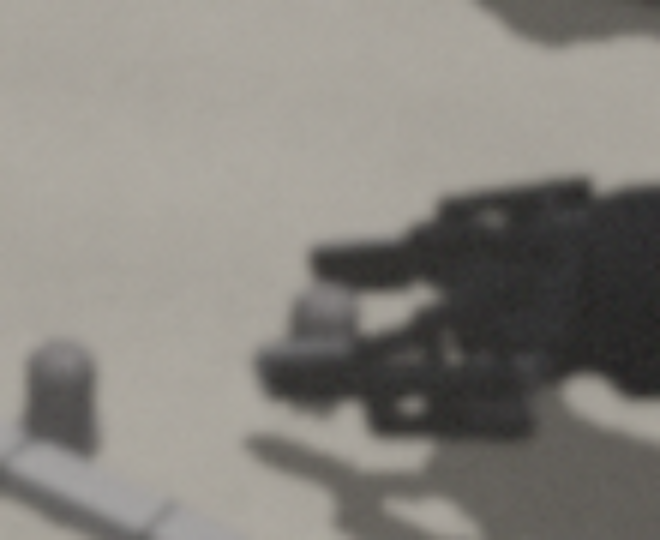

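The crop shows the nut standing upright at (325,330) between the open fingers. I retreat along the tool axis, raise, then untilt.

```bash

python3 -m handwheel '[[0,0,-0.6,0,0,0],[0,0,-0.8,0,0,0],[0,0,-1,0,0,0],[0,0,-1,0,0,0],[0,0,-1,0,0,0],[0.9,0,-0.4,0,0,0],[0.9,0,-0.4,0,0,0],[0.9,0,-0.4,0,0,0],[0.9,0,-0.4,0,0,0]]' | grep force; python3 go.py .47 .067 .15
python3 -m handwheel '[[0,0,0,0,-1,0],[0,0,0,0,-1,0],[0,0,0,0,-1,0],[0,0,0,0,-1,0],[0,0,0,0,-1,0],[0,0,0,0,-1,0],[0,0,0,0,-1,0],[0,0,0,0,-1,0],[0,0,0,0,0,0]]' | grep rot; python3 go.py .47 .067 .15
python3 -m handwheel '[[0,0,0,0,0,1],[0,0,0,0,0,1],[0,0,0,0,0,1],[0,0,0,0,0,1],[0,0,0,0,0,1],[0,0,0,0,0,1],[0,0,0,0,0,1],[0,0,0,0,0,1],[0,0,0,0,0,1],[0,0,0,0,0,1],[0,0,0,0,0,1],[0,0,0,0,0,1]]' >/dev/null
python3 -m handwheel '[[0,0,0,0,0,0]]' | grep rot; python3 go.py .46 .08 .15
```

```text
contact_force: [0.0, 0.3, -0.8]
finger_force: 0.0
## psi -1.287 rows [2.3  0.04 3.7 ] pos [0.4466 0.1494 0.134 ] F [ 0.   0.3 -0.8] gap 0.0646 j [ 1.21  0.62 -0.69  0.6  -1.41 -1.41]
tool_rot: [[0.277, -0.961, 0.001], [-0.961, -0.277, 0.004], [-0.003, -0.002, -1.0]]
## psi -1.290 rows [ 4.22  0.03 -0.81] pos [0.4472 0.1484 0.134 ] F [-0.6  0.2  0.5] gap 0.0641 j [ 0.74  0.11 -0.56 -0.   -0.89 -0.46]
tool_rot: [[-0.998, -0.058, -0.0], [-0.058, 0.998, -0.002], [0.0, -0.002, -1.0]]
## psi -3.084 rows [-0.49 -3.52 -0.87] pos [0.4462 0.1498 0.1325] F [ 0.2 -0.7 -0.7] gap 0.0644 j [ 0.74  0.11 -0.56  0.   -0.89 -2.26]
```

```bash

python3 -m handwheel '[[-0.1,-0.8,-0.1,0,0,0.11],[-0.1,-0.9,-0.1,0,0,0],[-0.1,-0.9,-0.1,0,0,0],[-0.1,-0.9,-0.1,0,0,0],[0,0,0,0,0,0],[0,0,0,0,0,0]]' | grep rot; python3 w.py; python3 loc.py
```

```text
tool_rot: [[-0.999, -0.039, 0.0], [-0.039, 0.999, 0.0], [-0.0, 0.0, -1.0]]
tcp [0.4578 0.0799 0.1405] psi -3.1026
table -0.0008391105994796366
562 [np.float64(290.0), np.float64(218.0)] circ [0.4643 0.0864] 0.0131 mean [0.4631 0.0866] tooldelta/20mm [-0.33  0.31]
797 [np.float64(520.0), np.float64(311.0)] circ [0.5574 0.3207] 0.0314 mean [0.5452 0.3049] tooldelta/20mm [-5.44 11.84]
299 [np.float64(102.0), np.float64(303.0)] circ [ 0.5585 -0.0862] 0.0131 mean [ 0.554  -0.0852] tooldelta/20mm [-4.71 -8.5 ]
438 [np.float64(229.0), np.float64(305.0)] circ [0.5537 0.0337] 0.0129 mean [0.5517 0.034 ] tooldelta/20mm [-4.7 -2.5]
fence yaw 0.0292 n 2771 local x pct [0.5435 0.554  0.5803 0.5916 0.6159] y [-0.1904  0.1065]
## loc x 0.4607 y 0.0610 z 0.1404 Fx_loc -0.4 gap 0.0641 ff 0
```

```bash

python3 -m handwheel '[[-0.33,0.31,0,0,0,0.02],[0,0,0.9,0,0,0],[0,0,0.9,0,0,0],[0,0,0.9,0,0,0],[0,0,0.9,0,0,0],[0,0,0.9,0,0,0],[0,0,0.9,0,0,0],[0,0,0.9,0,0,0],[0,0,0.2,0,0,0],[0,0,0,0,0,0]]' 0.5|grep -E 'pos|force'
python3 -m handwheel '[[0,0,0,0,0,0],[0,0,0,0,0,0],[0,0,0,0,0,0],[0,0,0,0,0,0],[0,0,0,0,0,0],[0,0,0,0,0,0],[0,0,0,0,0,0]]' -1 50|grep force; python3 loc.py
python3 - <<'E'
from h import *
f=arm.grab_frame('scene');W=cloud(f);pickle.dump(f,open('scene.pkl','wb'))
for q in blobs(W,.03,.05,20)[0]:print(q)
E
```

```text
tool_pos: [0.4643, 0.0872, 0.0104]
contact_force: [0.8, 1.4, -0.3]
finger_force: 0.0
contact_force: [-1.4, 0.7, 4.5]
finger_force: 48.7
## loc x 0.4676 y 0.0676 z 0.0111 Fx_loc -1.3 gap 0.0227 ff 49
(np.int32(75), [173.4, 181.2], [0.6058, -0.3361, 0.0402], np.float64(0.049))
(np.int32(79), [256.9, 211.2], [0.564, -0.0828, 0.038], np.float64(0.043))
(np.int32(200), [343.5, 220.6], [0.472, 0.0874, 0.04], np.float64(0.05))
(np.int32(91), [277.5, 220.6], [0.5629, -0.0238, 0.0383], np.float64(0.044))
(np.int32(93), [299.5, 230.5], [0.5597, 0.0359, 0.0389], np.float64(0.043))
(np.int32(1071), [248.4, 247.9], [0.6745, -0.0021, 0.0353], np.float64(0.05))
(np.int32(347), [430.2, 306.6], [0.5897, 0.331, 0.0401], np.float64(0.05))
(np.int32(127), [392.0, 338.9], [0.6898, 0.3118, 0.0449], np.float64(0.05))
```

```bash

python3 -m handwheel '[[0,0,-0.5,0,0,0],[0,0,-0.5,0,0,0],[-0.8,0.15,0,0,0,0],[-0.8,0,0,0,0,0],[-0.8,0,0,0,0,0],[-0.8,0,0,0,0,0],[-0.7,0,0,0,0,0],[0,0,0.5,0,0,0],[0,0,0.46,0,0,0],[0,0,0,0,0,0]]' |grep -E 'force|gap'; python3 loc.py
python3 -m handwheel '[[-0.15,0,0,0,0,0],[-0.15,0,0,0,0,0],[-0.1,0,0,0,0,0],[0,0,0,0,0,0]]' >/dev/null; python3 loc.py
python3 -m handwheel '[[-0.05,0,0,0,0,0],[0,0,0,0,0,0]]'>/dev/null; python3 loc.py
python3 -m handwheel '[[-0.05,0,0,0,0,0],[0,0,0,0,0,0]]'>/dev/null; python3 loc.py
```

```text
contact_force: [-0.4, -0.4, -1.7]
finger_gap: 0.0229
finger_force: 50.2
## loc x 0.5443 y 0.0697 z 0.0104 Fx_loc -0.5 gap 0.0229 ff 50
## loc x 0.5534 y 0.0700 z 0.0111 Fx_loc 0.6 gap 0.0225 ff 50
## loc x 0.5543 y 0.0700 z 0.0112 Fx_loc 0.7 gap 0.0226 ff 50
## loc x 0.5551 y 0.0699 z 0.0111 Fx_loc -0.4 gap 0.0225 ff 50
```

```bash

python3 -m handwheel '[[-0.05,0.035,0,0,0,0],[0,0,0,0,0,0]]'>/dev/null; python3 loc.py
python3 -m handwheel '[[-0.05,0,0,0,0,0],[0,0,0,0,0,0]]'>/dev/null; python3 loc.py
python3 -m handwheel '[[-0.05,0,0,0,0,0],[0,0,0,0,0,0]]'>/dev/null; python3 loc.py
python3 -m handwheel '[[-0.03,0.01,0.03,0,0,0],[0,0,0,0,0,0]]'>/dev/null; python3 loc.py
```

```text
## loc x 0.5553 y 0.0702 z 0.0109 Fx_loc -3.9 gap 0.0228 ff 50
## loc x 0.5555 y 0.0701 z 0.0108 Fx_loc -8.5 gap 0.0230 ff 50
## loc x 0.5556 y 0.0700 z 0.0106 Fx_loc -10.4 gap 0.0225 ff 51
## loc x 0.5557 y 0.0700 z 0.0105 Fx_loc -13.8 gap 0.0229 ff 52
```

```bash

python3 -m handwheel '[[0,0,0,0,0,0],[0,0,0,0,0,0],[0,0,0,0,0,0],[0,0,0,0,0,0]]' -0.06 >/dev/null; python3 loc.py
python3 -m handwheel '[[0,0,-0.7,0,0,0],[0,0,-0.8,0,0,0],[0,0,-1,0,0,0],[0,0,-1,0,0,0],[0.8,-0.8,-1,0,0,0],[0.8,-0.8,-1,0,0,0],[0.8,-0.8,-1,0,0,0],[0.8,-0.8,-1,0,0,0],[0,-0.8,-1,0,0,0],[0,0,0,0,0,0],[0,0,0,0,0,0]]'|grep pos
python3 w.py w5; cat >> lines.py <<'E'
W=cloud(f,T)
b,l=blobs(W,.034,.046,80)
for i in range(1,l.max()+1):
    p=W[l==i]
    if len(p)<80:continue
    (c,r)=cv2.minEnclosingCircle(p[:,:2].astype(np.float32));print('loc',round(c[0]*np.cos(th)+c[1]*np.sin(th),4),round(-c[0]*np.sin(th)+c[1]*np.cos(th),4),round(r,4))
E
python3 lines.py; python3 look.py
```

```text
## loc x 0.5592 y 0.0709 z 0.0106 Fx_loc -0.1 gap 0.0400 ff 0
tool_pos: [0.4943, 0.0119, 0.181]
tcp [0.4943 0.0119 0.181 ] psi -3.1053
table -0.0008737893864466661
377 [np.float64(301.0), np.float64(254.0)] circ [0.5534 0.0337] 0.0129 mean [0.5522 0.0333] tooldelta/20mm [-2.98  0.98]
380 [np.float64(358.0), np.float64(254.0)] circ [0.5511 0.0931] 0.0128 mean [0.5496 0.0926] tooldelta/20mm [-2.98  3.95]
372 [np.float64(186.0), np.float64(255.0)] circ [ 0.559  -0.0861] 0.0129 mean [ 0.5575 -0.085 ] tooldelta/20mm [-3.05 -5.02]
263 [np.float64(246.0), np.float64(253.0)] circ [ 0.5559 -0.0258] 0.0127 mean [ 0.5531 -0.0236] tooldelta/20mm [-3. -2.]
369 [np.float64(552.0), np.float64(271.0)] circ [0.5622 0.3038] 0.0234 mean [0.5607 0.2962] tooldelta/20mm [-3.92 14.46]
238 [np.float64(253.0), np.float64(324.0)] circ [ 0.6468 -0.0153] 0.0208 mean [ 0.6387 -0.0148] tooldelta/20mm [-7.56 -1.64]
fence yaw 0.0392 n 2959 local x pct [0.5437 0.5605 0.5809 0.5905 0.6156] y [-0.1962  0.1005]
[(np.float64(-0.1695), np.float32(48.1)), (np.float64(-0.1095), np.float32(39.4)), (np.float64(-0.082), np.fl
[... 664 characters left out ...]
, [422.1, 203.3], [0.5907, -0.3347, 0.0459], np.float64(0.055))
top (np.int32(64), [325.7, 216.4], [0.5603, -0.0852, 0.0384], np.float64(0.044))
top yaw 0.09340883847273282 [ 0.58615848 -0.11481581  0.01204375]
scene (np.int32(97), [173.3, 180.3], [0.6061, -0.3362, 0.0428], np.float64(0.055))
scene (np.int32(80), [256.9, 211.2], [0.5654, -0.0824, 0.0383], np.float64(0.043))
scene (np.int32(87), [277.5, 220.4], [0.562, -0.0239, 0.038], np.float64(0.043))
scene (np.int32(95), [299.6, 230.6], [0.5598, 0.036, 0.0383], np.float64(0.043))
scene (np.int32(100), [323.5, 241.5], [0.5577, 0.0957, 0.0386], np.float64(0.044))
scene yaw 0.0454566424812477 [ 5.81422049e-01 -5.89439551e-05  1.27361279e-02]
```

View pics/w5.png

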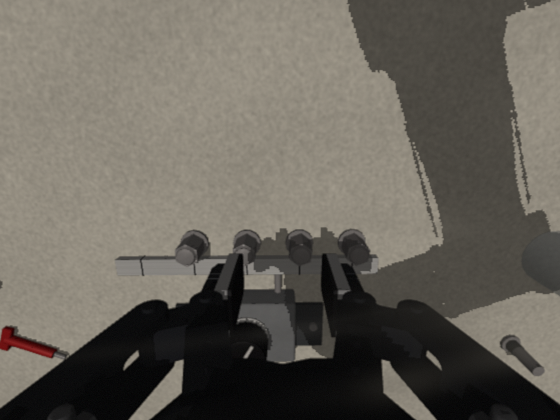

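The wrist picture shows four nuts upright at (190,247), (246,243), (300,245) and (353,245), each against the fence at its line. They measure within about 0.6 mm of lines 1–4, the fence is still fully out and the bystanders are untouched.

```bash
python3 -c "
from cell import arm
print(arm.sense()['t'],arm.close_job())"
```

```text
the job is handed in; nothing more can be done
86.125 None
```

I turned the cap until the fence was fully out, plus two clicks judged from the torque trace. All four nuts stand upright against the fence on lines 1–4 from the left, one having been knocked over mid-run and set upright again, and I handed the job in at 86 s.

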